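# Change the blunt gravers in a spring-clip rack

## Task

First clear the rack: pop every blunt (red) graver out of its spring clips by pressing the yellow ejector button of its slot right down, never by pulling on it while it is held, and lay it flat in the black regrind tray. After that, snap every sharp (blue) graver from the cork pad into a free slot, steel tip pointing away from the buttons and handle centred on its two clips: push it down past the click until it is fully home, then stop pushing, without forcing it onto its seat. Leave the other things on the bench where they are.

Things in the scene. Friction and masses are not known exactly. Their poses are not given: they have to be found in the camera images.
- seat: six aluminium blocks of the tool rack, two under each slot, on which a handle rests once home (tops 31 mm above the table). The rack is fixed to the bench: dark wooden base 190 x 255 x 12 mm, three parallel spring-clip slots 80 mm apart (slot3 to +y, slot1 to -y), a yellow ejector button at the near end of each. Origin as slot2; x along the slots away from the buttons, y across, z up
- slot1 (a point): Where the middle of a handle (the graver's origin) lies when fully home in slot 1, 40 mm above the table; x along the slot, away from the button (tips point this way), y across, z up. Two steel spring clips, 10 mm wide, centred 32 mm either side of this point along x, hold the handle; between them 54 mm are open for fingers, down to the 12 mm high base
- slot2 (a point): The same for slot 2. A handle laid loosely in the clips' flared mouths rests with its axis 14 mm above this point (in every slot). Pushed straight down, the resistance climbs to about 8 to 11 N, then gives way as the clips' noses pass the handle's widest part, and they pull it down onto the seat
- slot3 (a point): The same for slot 3. The clips' flared mouths reach 19 mm above this point and 20 mm to either side of it (in every slot)
- eject1_top (a point): centre of the top of slot 1's yellow ejector button, a block 22 mm (along the slot) x 30 mm, 88 mm from the slot's middle towards -x of the slot, 50 mm above the table when up
- eject2_top (a point): centre of the top of slot 2's yellow ejector button, a block 22 mm (along the slot) x 30 mm, 88 mm from the slot's middle towards -x of the slot, 50 mm above the table when up
- eject3_top (a point): centre of the top of slot 3's yellow ejector button, a block 22 mm (along the slot) x 30 mm, 88 mm from the slot's middle towards -x of the slot, 50 mm above the table when up
- eject1 (a joint): travel of slot 1's button: 0 m up, 0.015 m fully down (end stop); sprung back up. It raises a brass lifter under mid-handle by as much, pushing a held graver up past the clips' noses (felt resistance about 11 to 14 N, then it gives way). Only pressed right down does it leave the graver out of the clips, loose on their mouths, 14 mm above its held place
- eject2 (a joint): travel of slot 2's button: 0 m up, 0.015 m fully down (end stop); sprung back up. It raises a brass lifter under mid-handle by as much, pushing a held graver up past the clips' noses (felt resistance about 11 to 14 N, then it gives way). Only pressed right down does it leave the graver out of the clips, loose on their mouths, 14 mm above its held place
- eject3 (a joint): travel of slot 3's button: 0 m up, 0.015 m fully down (end stop); sprung back up. It raises a brass lifter under mid-handle by as much, pushing a held graver up past the clips' noses (felt resistance about 11 to 14 N, then it gives way). Only pressed right down does it leave the graver out of the clips, loose on their mouths, 14 mm above its held place
- blunt1: Graver 146 mm long, 60 g: round red handle, 18 mm in diameter, 100 mm long, then a square brass collar 18 x 18 x 10 mm that stops it rolling, then a steel shank 5 mm thick. Origin: on its axis at mid-handle; x along the tool to the steel tip (tip at +96 mm, butt at -50 mm). BLUNT. At the start held down in one of the three slots, tip away from the button. Two or three are there, others None
- blunt2: Graver 146 mm long, 60 g: round red handle, 18 mm in diameter, 100 mm long, then a square brass collar 18 x 18 x 10 mm that stops it rolling, then a steel shank 5 mm thick. Origin: on its axis at mid-handle; x along the tool to the steel tip (tip at +96 mm, butt at -50 mm). BLUNT. At the start held down in one of the three slots, tip away from the button. Two or three are there, others None
- blunt3: Graver 146 mm long, 60 g: round red handle, 18 mm in diameter, 100 mm long, then a square brass collar 18 x 18 x 10 mm that stops it rolling, then a steel shank 5 mm thick. Origin: on its axis at mid-handle; x along the tool to the steel tip (tip at +96 mm, butt at -50 mm). BLUNT. At the start held down in one of the three slots, tip away from the button. Two or three are there, others None
- sharp1: Graver 146 mm long, 60 g: round blue handle, 18 mm in diameter, 100 mm long, then a square brass collar 18 x 18 x 10 mm that stops it rolling, then a steel shank 5 mm thick. Origin: on its axis at mid-handle; x along the tool to the steel tip (tip at +96 mm, butt at -50 mm). SHARP. At the start lies on a brown cork pad (3 mm thick, beside the rack, opposite the tray), axis 12 mm above the table. Two or three are there, others None
- sharp2: Graver 146 mm long, 60 g: round blue handle, 18 mm in diameter, 100 mm long, then a square brass collar 18 x 18 x 10 mm that stops it rolling, then a steel shank 5 mm thick. Origin: on its axis at mid-handle; x along the tool to the steel tip (tip at +96 mm, butt at -50 mm). SHARP. At the start lies on a brown cork pad (3 mm thick, beside the rack, opposite the tray), axis 12 mm above the table. Two or three are there, others None
- sharp3: Graver 146 mm long, 60 g: round blue handle, 18 mm in diameter, 100 mm long, then a square brass collar 18 x 18 x 10 mm that stops it rolling, then a steel shank 5 mm thick. Origin: on its axis at mid-handle; x along the tool to the steel tip (tip at +96 mm, butt at -50 mm). SHARP. At the start lies on a brown cork pad (3 mm thick, beside the rack, opposite the tray), axis 12 mm above the table. Two or three are there, others None
- tray: black open regrind tray, 220 x 200 mm, 20 mm high, walls and floor about 4 mm, fixed. Origin: centre of its underside on the table, x along the 220 mm side. It stands to one side of the rack, the pad to the other; which is which changes
- pad: brown cork pad 310 x 180 x 3 mm, fixed. Origin: centre of its underside, x along the 310 mm side
- loupe: black eye loupe, 32 mm in diameter, 28 mm high; origin at its underside; a bystander, not to be disturbed
- jar: amber glass jar, 48 mm in diameter, 60 mm high; origin at its underside; a bystander, not to be disturbed
- dish: white dish, 90 mm across, 25 mm high; origin at its underside; a bystander, not to be disturbed
- ringblank: steel ring blank, 22 mm in diameter, 6 mm high, lying; origin at its underside; a bystander, not to be disturbed
- benchblock: steel bench block 60 x 60 x 20 mm; origin at its underside; a bystander, not to be disturbed
- brush: brush 160 mm long, lying; origin at its underside; a bystander, not to be disturbed

How it is judged:
On the way, in this order (a step that is already met when the one before it is completed fails the run):
1. every blunt graver there is lies in the regrind tray (x of blunt1 in the frame of tray between -0.106 and 0.106 m and angle between blunt1's own x axis and vertical between 1.42 and 1.72 rad and y of blunt1 in the frame of tray between -0.095 and 0.095 m and z of blunt1 in the frame of tray between 0 and 0.045 m and linear speed of each of blunt1, blunt2, blunt3 below 0.03 m/s and x of blunt2 in the frame of tray between -0.106 and 0.106 m and angle between blunt2's own x axis and vertical between 1.42 and 1.72 rad and y of blunt2 in the frame of tray between -0.095 and 0.095 m and z of blunt2 in the frame of tray between 0 and 0.045 m and x of blunt3 in the frame of tray between -0.106 and 0.106 m and angle between blunt3's own x axis and vertical between 1.42 and 1.72 rad and y of blunt3 in the frame of tray between -0.095 and 0.095 m and z of blunt3 in the frame of tray between 0 and 0.045 m), for 0.2 s.
2. after that, every sharp graver there is sits snapped home in a slot, tip away from the buttons (((x of sharp1 in the frame of slot1 between -0.012 and 0.012 m and y of sharp1 in the frame of slot1 between -0.004 and 0.004 m and z of sharp1 in the frame of slot1 between -0.005 and 0.004 m and angle between the x axis of sharp1 and the x axis of slot1, either way round below 0.12 rad and x of eject1_top in the frame of sharp1 below 0 m) or (x of sharp1 in the frame of slot2 between -0.012 and 0.012 m and y of sharp1 in the frame of slot2 between -0.004 and 0.004 m and z of sharp1 in the frame of slot2 between -0.005 and 0.004 m and angle between the x axis of sharp1 and the x axis of slot2, either way round below 0.12 rad and x of eject2_top in the frame of sharp1 below 0 m) or (x of sharp1 in the frame of slot3 between -0.012 and 0.012 m and y of sharp1 in the frame of slot3 between -0.004 and 0.004 m and z of sharp1 in the frame of slot3 between -0.005 and 0.004 m and angle between the x axis of sharp1 and the x axis of slot3, either way round below 0.12 rad and x of eject3_top in the frame of sharp1 below 0 m)) and linear speed of each of sharp1, sharp2, sharp3 below 0.03 m/s and ((x of sharp2 in the frame of slot1 between -0.012 and 0.012 m and y of sharp2 in the frame of slot1 between -0.004 and 0.004 m and z of sharp2 in the frame of slot1 between -0.005 and 0.004 m and angle between the x axis of sharp2 and the x axis of slot1, either way round below 0.12 rad and x of eject1_top in the frame of sharp2 below 0 m) or (x of sharp2 in the frame of slot2 between -0.012 and 0.012 m and y of sharp2 in the frame of slot2 between -0.004 and 0.004 m and z of sharp2 in the frame of slot2 between -0.005 and 0.004 m and angle between the x axis of sharp2 and the x axis of slot2, either way round below 0.12 rad and x of eject2_top in the frame of sharp2 below 0 m) or (x of sharp2 in the frame of slot3 between -0.012 and 0.012 m and y of sharp2 in the frame of slot3 between -0.004 and 0.004 m and z of sharp2 in the frame of slot3 between -0.005 and 0.004 m and angle between the x axis of sharp2 and the x axis of slot3, either way round below 0.12 rad and x of eject3_top in the frame of sharp2 below 0 m)) and ((x of sharp3 in the frame of slot1 between -0.012 and 0.012 m and y of sharp3 in the frame of slot1 between -0.004 and 0.004 m and z of sharp3 in the frame of slot1 between -0.005 and 0.004 m and angle between the x axis of sharp3 and the x axis of slot1, either way round below 0.12 rad and x of eject1_top in the frame of sharp3 below 0 m) or (x of sharp3 in the frame of slot2 between -0.012 and 0.012 m and y of sharp3 in the frame of slot2 between -0.004 and 0.004 m and z of sharp3 in the frame of slot2 between -0.005 and 0.004 m and angle between the x axis of sharp3 and the x axis of slot2, either way round below 0.12 rad and x of eject2_top in the frame of sharp3 below 0 m) or (x of sharp3 in the frame of slot3 between -0.012 and 0.012 m and y of sharp3 in the frame of slot3 between -0.004 and 0.004 m and z of sharp3 in the frame of slot3 between -0.005 and 0.004 m and angle between the x axis of sharp3 and the x axis of slot3, either way round below 0.12 rad and x of eject3_top in the frame of sharp3 below 0 m))), for 0.2 s.
At the end, for the whole second after the job is handed in: Blunt gravers at rest in the tray, mid-handle inside the walls, level within 0.15 rad. Sharp ones at rest in slots, tip away from the buttons: mid-handle within 12 mm lengthways, 4 mm sideways and in height of the slot's point, 0.12 rad in line. Buttons up (all of step 1 and all of step 2 and value of joint each of eject1, eject2, eject3 below 0.003 m); the robot touches nothing.
It fails at once if a blunt graver is gripped or pulled by the fingers (more than 5 N) while it is still held down in its clips ((contact force between the fingers and blunt1 above 5 N and distance between blunt1 and slot1 below 0.005 m) or (contact force between the fingers and blunt1 above 5 N and distance between blunt1 and slot2 below 0.005 m) or (contact force between the fingers and blunt1 above 5 N and distance between blunt1 and slot3 below 0.005 m) or (contact force between the fingers and blunt2 above 5 N and distance between blunt2 and slot1 below 0.005 m) or (contact force between the fingers and blunt2 above 5 N and distance between blunt2 and slot2 below 0.005 m) or (contact force between the fingers and blunt2 above 5 N and distance between blunt2 and slot3 below 0.005 m) or (contact force between the fingers and blunt3 above 5 N and distance between blunt3 and slot1 below 0.005 m) or (contact force between the fingers and blunt3 above 5 N and distance between blunt3 and slot2 below 0.005 m) or (contact force between the fingers and blunt3 above 5 N and distance between blunt3 and slot3 below 0.005 m)).
It fails at once if a seat is pressed with more than 45 N: pushing went on hard after the snap (contact force between seat and anything else above 45 N).
It fails at once if a bystander is moved more than 40 mm (distance of any of loupe, jar, dish, ringblank, benchblock, brush from where it was at the start of the episode above 0.04 m).
Of blunt1, blunt2, blunt3 only 2 to 3 are there at a start; the rules pass over those that are not, and their reading is None.
Of sharp1, sharp2, sharp3 only 2 to 3 are there at a start; the rules pass over those that are not, and their reading is None.
At some moment in a run one of sharp1, sharp2, sharp3 may be knocked a few centimetres aside while the robot is not near it.
Once in a run the grip may slacken for a moment while it holds something.
It also fails if it takes over 210 s, if anything falls off the work surface, if the arm or the gripper's body presses on something with over 40 N, if the wrist force passes 120 N, or if a joint passes its speed limit or range.

## Robot

A 6-joint arm with a two-finger parallel gripper is mounted at the origin on the work surface. World frame = base frame: x ahead of the robot, y to its left, z up, the work surface at z = 0. Lengths are in m, angles in rad, forces in N, time in s.
With the tool pointing down it reaches from about 0.35 to 0.85 m from the base axis. Payload 8.1 kg.
Tool frame: the origin (TCP) lies at the very end of the fingers, on their centre line; the grasp point (between the pads) lies 19 mm behind it; z points along the fingers, y is the direction in which the jaws open and shut (so a half turn about z gives the same grasp; the last joint's range is limited). The gripper opens to 93 mm and grips with 3 to 60 N. Pads are 15 mm wide; open, the fingers measure 128 mm over their backs; the gripper's body (75 mm by 188 mm) begins 65 mm behind the grasp point.
Start: joints at [1.043, 0.13, 1.488, -0, 1.523, -0.085], TCP at [0.257, 0.542, 0.219] pointing down, gripper open.
Joint ranges: [-2.96, 2.96], [-0.89, 2.26], [0.02, 2.5], [-1.34, 4.48], [0, 2.73], [-2.66, 2.66]. Speed limits (rad/s): [2.39, 2.39, 2.79, 3.14, 3.14, 3.14].

## Interface

Orientations are given as a rotation vector (axis times angle).
In Python, from plant import robot gives the robot as it stands.
- The arm moves only by the tool jog_arm, never from a script. Its argument "commands" is a list of rows, each a list of 3 entries, a list of its own where there are three numbers: the shift along the world's x, y, z scaled (see below), then the turn, a rotation vector about the world's x, y, z scaled (see below), then the closure, from -1 (fully open) to 1 (shut), so that 0 is half open. In form: [[[tx, ty, tz], [ax, ay, az], hand], ...]. A call has 1 to 10 rows; each row is the pose to reach, as a shift and turn from the pose measured when the call began, turning the shorter way round; what a row does not reach only later rows make up. The controller multiplies each number of a shift by 0.6 m and each number of a turn by 2 pi rad. A row lasts 1/8 s, in which the tool goes at most 62.5 mm and 10.7 degrees, less where a joint would pass 70% of its speed; a pose out of reach is approached as far as the arm can. A call with a number of a shift or a turn outside -1 to 1 is refused whole. A call with a gripper value outside its range is refused whole. The fingers move at their own pace and stop on an object; "newtons" is the grip in N (left out, the last holds). Time passes only in rows, so rows that repeat a pose let the fingers close. It gives the time, the measured TCP pose, the force and the opening at its end, in the units of the state.
- robot.read_state(): the state, without advancing time (a new reading comes with each control period).
- robot.read_camera(name): name is "scene" or "top" or "wrist"; returns a dict with "pixels" (400x640x3 uint8, red, green, blue), "fovy" (degrees; the focal length in pixels is half the picture's height over the tangent of half this angle, whatever the lens; pixels are square), "cx", "cy" (the principal point, pixels), "distortion" ([k1, k2, p1, p2, k3] as OpenCV has them; the pictures are not rectified), "rvec" (rotation vector, rad) and "tvec" (3), from world to camera coordinates, as OpenCV has them; the wrist camera has in their place "tool_from_camera" (4x4, takes a point from camera to tool coordinates, whose origin is the TCP and whose axes are the flange's). Camera axes: x right, y down, z forward; pixel columns grow to the right and rows downward; lengths in m; the calibration is good to about 2 mm. A picture is of the moment at which its call begins: read the wrist's pose just before it. There is no depth.
- robot.close_job(): hands the job in, once; it reports no verdict.
Trained networks look in the newest picture that a camera, given by its name, has taken for a name from the list of things; names that differ only in an ending like _2 or _b are one class to them, and where a whole thing is asked for, a point or a joint stands for the part that bears it (a point fixed in the world has none). Each returns a list of dicts, best first, with "p" (0 to 1); they miss things now and then, are a little off and sometimes report something else, mostly with a low value. They report only what shows in the picture. A call takes as long as a camera call.
- robot.trace(camera, name): "pixels" (400x640 bool, what is visible of it) and "uv" ([column, row] in pixels, amid what is visible of it).
The state is a dict: "t": time; "q": joint angles; "dq": joint speeds; "joint_torque": joint torques, N m; "tool_pos": TCP position; "orientation": TCP orientation; "force": force on the tool from outside, world axes, zero at the start; "wrist_torque": the same for the moment, N m; "opening": finger opening in m.
Only numpy, scipy, OpenCV 4.12 (cv2) and the standard library are available. Lean on these libraries where they do the work, as an engineer would, in place of code of your own. Each camera call takes 0.05 s, during which the arm holds its last target.

## Working session

There is one attempt and no reset: what is moved stays moved. The work goes in short steps, Python scripts to look and compute and a tool call to move; the robot and the scene stay as the last step left them, time stands still between calls to the robot, and variables do not carry over. Pictures are saved under pics/ and viewed, and the job is handed in when it is done.

Besides the shell and the picture viewer there is one more tool, called after ">>>" as name([rows], argument=value, ...), one row to a line, values as JSON. jog_arm: Moves the arm, as the interface text tells. Shifts and turns lie within -1 to 1; 1 stands for 0.6 m of shift or 2 pi rad of turn. Its arguments: {"type":"object","properties":{"commands":{"type":"array"},"newtons":{"type":"number"}},"required":["commands"]}

```bash
ls; mkdir -p pics
cat > h.py <<'E'
import numpy as np, cv2
from plant import robot
def K(c):
    f=200/np.tan(np.radians(c['fovy'])/2)
    return np.array([[f,0,c['cx']],[0,f,c['cy']],[0,0,1.]]), np.array(c['distortion'],float)
def ext(c,st=None):
    if 'rvec' in c and c['rvec'] is not None:
        return cv2.Rodrigues(np.array(c['rvec'],float))[0], np.array(c['tvec'],float).ravel()
    R=cv2.Rodrigues(np.array(st['orientation'],float))[0]; T=np.eye(4);T[:3,:3]=R;T[:3,3]=st['tool_pos']
    W=T@np.array(c['tool_from_camera']); W=np.linalg.inv(W); return W[:3,:3],W[:3,3]
def unproj(c,uv,z,st=None):
    k,d=K(c);R,t=ext(c,st)
    p=cv2.undistortPoints(np.array(uv,float).reshape(-1,1,2),k,d).reshape(-1,2)
    r=np.c_[p,np.ones(len(p))]@R; o=-R.T@t
    s=(z-o[2])/r[:,2]; return o+r*s[:,None]
def proj(c,P,st=None):
    k,d=K(c);R,t=ext(c,st)
    return cv2.projectPoints(np.array(P,float).reshape(-1,1,3),cv2.Rodrigues(R)[0],t,k,d)[0].reshape(-1,2)
def save(c,n): cv2.imwrite('pics/'+n+'.png',c['pixels'][:,:,::-1])
E
python3 - <<'E'
from h import *
print(robot.read_state())
for n in ['top','scene','wrist']:
    c=robot.read_camera(n); save(c,n+'0'); print(n,{k:v for k,v in c.items() if k!='pixels'})
E
```

```text
pics
{'t': 0.0, 'q': array([ 1.04262348e+00,  1.31138373e-01,  1.48926843e+00,  2.83200998e-06,
        1.52299669e+00, -8.54119512e-02]), 'dq': array([-2.28388978e-04, -2.47258761e-04,  9.53125857e-05,  4.19917214e-04,
        7.43268150e-04,  1.28743788e-03]), 'joint_torque': array([ 1.70743493e-03, -5.59851301e+01, -4.91766071e+01,  7.67996768e-02,
        3.53403669e-02, -1.41505434e-04]), 'tool_pos': array([0.25676156, 0.54166147, 0.21760702]), 'orientation': array([-6.89699477e-01, -3.06438557e+00,  2.70982103e-03]), 'force': array([-0.01919542,  0.59520533, -0.91765886]), 'wrist_torque': array([-0.00954195, -0.04635245, -0.0427483 ]), 'opening': 0.09298123253484697}
top {'fovy': 44.42866465825562, 'cx': 327.3126894908059, 'cy': 201.7282293653995, 'distortion': array([0.00205645, 0.        , 0.        , 0.        , 0.        ]), 'rvec': array([ 2.21139906, -2.1524109 ,  0.05430182]), 'tvec': array([-8.17089164e-04,  5.55642126e-01,  1.41607228e+00])}
scene {'fovy': 52.99717849729454, 'cx': 319.02196572119004, 'cy': 196.67963042845162, 'distortion': array([-0.02851383,  0.        ,  0.        ,  0.        ,  0.        ]), 'rvec': array([ 1.63124585,  1.83157527, -0.84854391]), 'tvec': array([ 0.05872122, -0.32188649,  1.4321949 ])}
wrist {'fovy': 71.73737396207038, 'cx': 320.8001639913598, 'cy': 198.60176333934513, 'distortion': array([0.01176874, 0.        , 0.        , 0.        , 0.        ]), 'tool_from_camera': array([[-6.73671791e-04, -9.58269052e-01, -2.85867051e-01,
         7.87204441e-02],
       [ 9.99999753e-01, -5.88534381e-04, -3.83735519e-04,
         5.55516268e-04],
       [ 1.99479284e-04, -2.85867239e-01,  9.58269212e-01,
        -1.65770286e-01],
       [ 0.00000000e+00,  0.00000000e+00,  0.00000000e+00,
         1.00000000e+00]])}
```

View pics/top0.png

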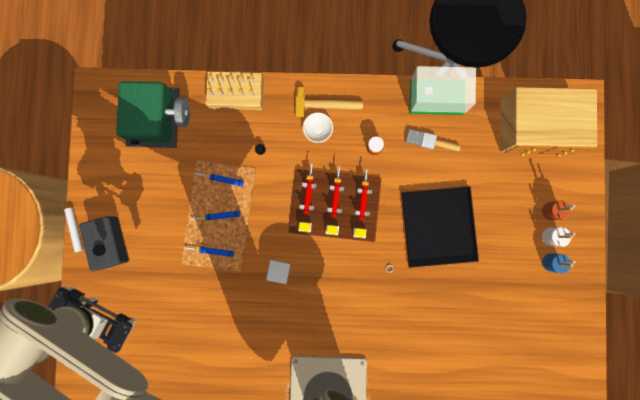

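View pics/scene0.png

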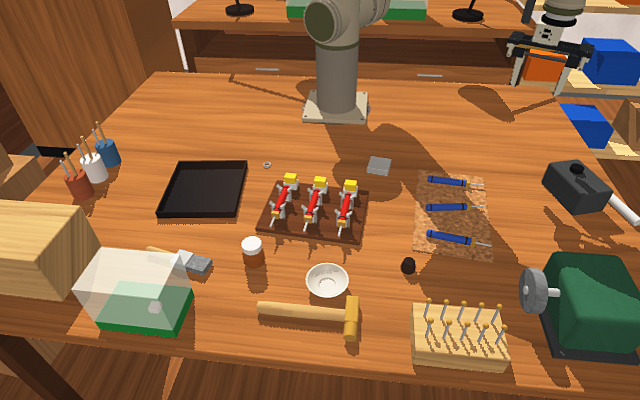

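Run:
```python
from h import *
c=robot.read_camera('top')
for n,z in [('blunt1',.04),('sharp1',.012),('eject1_top',.05),('seat',.031),('tray',.02),('pad',.003),('jar',.03),('dish',.02),('loupe',.02),('ringblank',.006),('benchblock',.02),('brush',.01)]:
    for r in robot.trace('top',n):
        print(n,round(r['p'],2),np.round(r['uv']),r['pixels'].sum(),np.round(unproj(c,[r['uv']],z),3))
```

```text
blunt1 0.83 [364. 198.] 249 [[ 0.567 -0.092  0.04 ]]
blunt1 0.75 [309. 194.] 283 [[0.576 0.067 0.04 ]]
blunt1 0.65 [334. 196.] 217 [[ 0.573 -0.004  0.04 ]]
sharp1 0.63 [208. 249.] 186 [[0.407 0.359 0.012]]
sharp1 0.62 [221. 217.] 247 [[0.503 0.325 0.012]]
sharp1 0.57 [223. 180.] 244 [[0.612 0.325 0.012]]
eject1_top 0.38 [358. 231.] 76 [[ 0.472 -0.077  0.05 ]]
seat 0.18 [436. 225.] 5303 [[ 0.495 -0.302  0.031]]
pad 0.91 [222. 219.] 5722 [[0.497 0.326 0.003]]
jar 0.64 [374. 149.] 238 [[ 0.712 -0.119  0.03 ]]
dish 0.71 [320. 129.] 670 [[0.77  0.042 0.02 ]]
dish 0.24 [219. 216.] 258 [[0.505 0.329 0.02 ]]
loupe 0.56 [330. 204.] 4896 [[0.547 0.007 0.02 ]]
loupe 0.45 [364. 198.] 232 [[ 0.57  -0.094  0.02 ]]
loupe 0.41 [261. 150.] 97 [[0.704 0.214 0.02 ]]
benchblock 0.81 [277. 274.] 446 [[0.342 0.153 0.02 ]]
brush 0.55 [427. 143.] 590 [[ 0.738 -0.277  0.01 ]]
brush 0.52 [337. 196.] 262 [[ 0.573 -0.015  0.01 ]]
```

The top view shows three red gravers in the rack at about (309,194), (334,196) and (364,198), with yellow buttons at (305,228), (333,231) and (360,233). The three blue gravers on the pad are near (227,180), (222,215) and (215,252). The tray is at (440,226). Next I'll fit the rack from colours.

```bash
cat >> h.py <<'E'
def segs(c,kind,minA=15):
    h=cv2.cvtColor(np.ascontiguousarray(c['pixels']),cv2.COLOR_RGB2HSV).astype(int);H,S,V=h[...,0],h[...,1],h[...,2]
    m={'red':((H<6)|(H>174))&(S>190)&(V>70),'blue':(H>105)&(H<130)&(S>150)&(V>50),'yel':(H>24)&(H<34)&(S>190)&(V>120)}[kind]
    n,l,s,ce=cv2.connectedComponentsWithStats(m.astype(np.uint8),connectivity=8)
    out=[]
    for i in range(1,n):
        if s[i,4]<minA: continue
        ys,xs=np.nonzero(l==i); P=np.c_[xs,ys].astype(np.float32)
        r=cv2.minAreaRect(P); d=P-P.mean(0); w,v=np.linalg.eigh(d.T@d/len(P))
        out.append(dict(c=P.mean(0),A=len(P),ax=v[:,1],sd=np.sqrt(w),rect=r,P=P))
    return out
def report(c,kind,z,minA=15,st=None):
    for s in segs(c,kind,minA):
        p=unproj(c,[s['c'],s['c']+s['ax']*s['sd'][1],s['c']-s['ax']*s['sd'][1]],z,st)
        d=p[1]-p[2]; rc=s['rect']
        rcw=unproj(c,[rc[0]],z,st)[0]
        print(kind,s['A'],np.round(s['c'],1),'w',np.round(p[0][:2],4),'rectc',np.round(rcw[:2],4),'ang',round(np.degrees(np.arctan2(d[1],d[0])),1),'len',np.round(np.linalg.norm(d)*np.sqrt(3),4))
E
python3 - <<'E'
from h import *
c=robot.read_camera('top')
report(c,'red',.045);report(c,'blue',.016);report(c,'yel',.05)
r=robot.trace('top','seat')
for n in ['tray']:
    for i in range(2):
        r=robot.trace('top',n); print([ (x['p'],x['uv']) for x in r])
# tray by darkness
g=c['pixels'].max(2); m=(g<40).astype(np.uint8); m[:, :380]=0; m[:150]=0; m[300:]=0
n,l,s,ce=cv2.connectedComponentsWithStats(m); i=1+np.argmax(s[1:,4]); ys,xs=np.nonzero(l==i)
rc=cv2.minAreaRect(np.c_[xs,ys].astype(np.float32)); print(rc); print(unproj(c,np.vstack([cv2.boxPoints(rc),[rc[0]]]),.02))
E
cd pics; python3 -c "
import cv2
i=cv2.imread('top0.png')[150:280,175:390]; cv2.imwrite('crop0.png',cv2.resize(i,None,fx=3.7,fy=3.7,interpolation=cv2.INTER_CUBIC))"
```

```text
red 201 [307.5 197.1] w [0.5656 0.0711] rectc [0.5663 0.0714] ang 175.1 len 0.0958
red 198 [335.1 199.7] w [ 0.5601 -0.0084] rectc [ 0.5594 -0.0082] ang 175.4 len 0.0962
red 196 [362.8 202.8] w [ 0.5534 -0.088 ] rectc [ 0.5531 -0.0878] ang 174.8 len 0.0955
blue 156 [226.  179.7] w [0.6128 0.3145] rectc [0.6128 0.315 ] ang 79.3 len 0.0977
blue 160 [222.1 215.1] w [0.5081 0.3219] rectc [0.508  0.3221] ang 98.0 len 0.0956
blue 159 [216.  251.4] w [0.4015 0.3353] rectc [0.4015 0.3353] ang 84.0 len 0.096
yel 69 [304.2 226.3] w [0.4814 0.0778] rectc [0.4816 0.0779] ang 83.5 len 0.0274
yel 68 [331.7 229.4] w [ 0.4748 -0.0009] rectc [ 4.744e-01 -4.000e-04] ang 85.7 len 0.0269
yel 71 [359.9 232.4] w [ 0.4685 -0.0815] rectc [ 0.4681 -0.0818] ang 91.3 len 0.0284
[(0.84, [441.1, 226.4])]
[(0.84, [441.1, 226.4])]
((439.34161376953125, 226.41583251953125), (73.9312515258789, 68.45854949951172), 84.2894058227539)
[[ 0.58651301 -0.20205371  0.02      ]
 [ 0.61167412 -0.39995655  0.02      ]
 [ 0.39880512 -0.42300647  0.02      ]
 [ 0.37366199 -0.22706298  0.02      ]
 [ 0.49214646 -0.31313894  0.02      ]]
```

View pics/crop0.png

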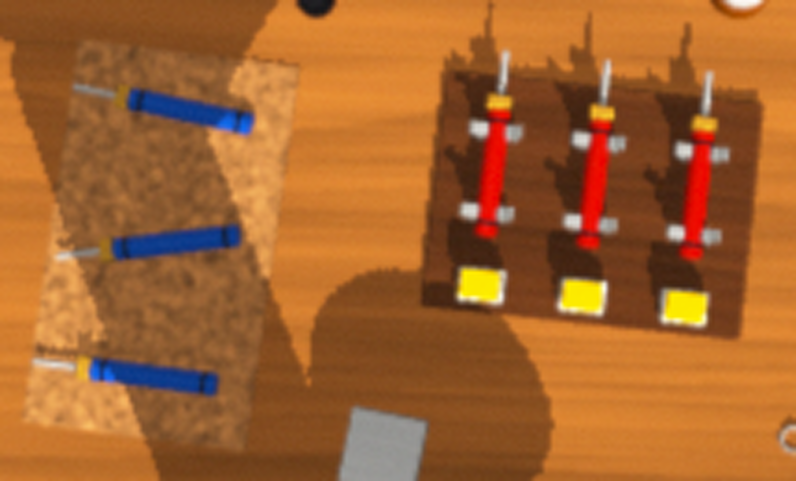

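The crop shows all three blue tips pointing left (+y), and the rack yaw is about -4.7°. I'll move above the rack with the fingers shut and check with the wrist camera.

>>> jog_arm([
  [[0.372,-0.903,-0.03],[0,0,0.058],1],
  [[0.372,-0.903,-0.03],[0,0,0.058],1],
  [[0.372,-0.903,-0.03],[0,0,0.058],1],
  [[0.372,-0.903,-0.03],[0,0,0.058],1],
  [[0.372,-0.903,-0.03],[0,0,0.058],1],
  [[0.372,-0.903,-0.03],[0,0,0.058],1],
  [[0.372,-0.903,-0.03],[0,0,0.058],1],
  [[0.372,-0.903,-0.03],[0,0,0.058],1],
  [[0.372,-0.903,-0.03],[0,0,0.058],1],
  [[0.372,-0.903,-0.03],[0,0,0.058],1],
], newtons=20)

```text
t: 2.25
tool_pos: [0.4809, -0.0028, 0.2007]
orientation: [0.128, 3.139, -0.001]
force: [0.1, 1.2, -1.1]
opening: 0.001
```

```bash
cat >> h.py <<'E'
def toolyaw(st):
    R=cv2.Rodrigues(np.array(st['orientation'],float))[0]; return np.degrees(np.arctan2(R[1,1],R[0,1])), np.degrees(np.arccos(-R[2,2]))
E
python3 - <<'E'
from h import *
st=robot.read_state(); c=robot.read_camera('wrist'); save(c,'w1')
print(st['tool_pos'],toolyaw(st),st['q'])
report(c,'red',.045,60,st);report(c,'yel',.05,60,st)
E
```

```text
[ 0.48092647 -0.00283075  0.20065536] (np.float64(85.32504617332542), np.float64(0.03984999312435693)) [-1.12122314e-01 -1.88705107e-01  1.83384823e+00 -5.40115199e-04
  1.49600949e+00 -1.60128518e+00]
red 124 [387.6 214.2] w [0.525 0.076] rectc [0.5246 0.076 ] ang -99.5 len 0.0153
red 120 [259.4 214.4] w [ 0.5122 -0.0814] rectc [ 0.5124 -0.0813] ang -91.1 len 0.0151
red 117 [323.5 214.3] w [ 0.5186 -0.0026] rectc [ 0.5189 -0.0027] ang -98.5 len 0.0148
red 473 [261.  243.2] w [ 0.551 -0.085] rectc [ 0.5494 -0.0842] ang -2.6 len 0.0534
red 133 [321.8 240.9] w [ 0.5542 -0.0077] rectc [ 0.5657 -0.0064] ang -7.4 len 0.0879
red 472 [385.8 243.2] w [0.5639 0.0732] rectc [0.5623 0.073 ] ang -6.8 len 0.0537
```

View pics/w1.png

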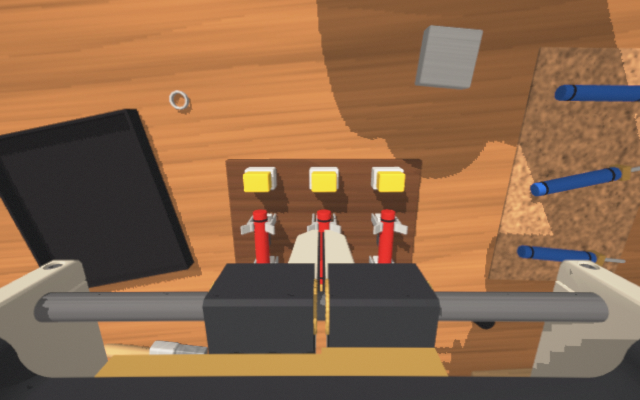

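The wrist view shows the yellow tops at about (257,181), (324,181) and (391,181), and they line up squarely with the jaws.

Run:
```python
from h import *
st=robot.read_state(); c=robot.read_camera('wrist')
p=c['pixels'].astype(int); m=((p[...,0]>170)&(p[...,1]>150)&(p[...,2]<80)).astype(np.uint8); m[230:]=0
n,l,s,ce=cv2.connectedComponentsWithStats(m)
for i in range(1,n):
    if s[i,4]>60: print(s[i],ce[i],np.round(unproj(c,[ce[i]],.05,st),4))
# rack base front corners
print(unproj(c,[[227,160],[421,160]],.012,st))
```

```text
[244 172  27  19 477] [256.98113208 180.97903564] [[ 0.4697 -0.0784  0.05  ]]
[313 172  25  19 442] [325.02941176 181.11764706] [[0.4763 0.001  0.05  ]]
[378 172  29  19 513] [391.9122807  180.97270955] [[0.4826 0.079  0.05  ]]
[[ 0.44722094 -0.12234874  0.012     ]
 [ 0.46764027  0.1253507   0.012     ]]
```

>>> jog_arm([
  [[0.002,0.135,-0.1],[0,0,0],1],
  [[0.002,0.135,-0.2],[0,0,0],1],
  [[0.002,0.135,-0.234],[0,0,0],1],
  [[0.002,0.135,-0.234],[0,0,0],1],
  [[0.002,0.135,-0.25],[0,0,0],1],
  [[0.002,0.135,-0.26],[0,0,0],1],
  [[0.002,0.135,-0.268],[0,0,0],1],
  [[0.002,0.135,-0.274],[0,0,0],1],
])

```text
t: 3.35
tool_pos: [0.4839, 0.079, 0.0386]
orientation: [0.13, 3.135, 0.001]
force: [-1.8, 2.9, 5.4]
opening: 0.0005
```

>>> jog_arm([
  [[-0.003,0,-0.005],[0,0,0],1],
  [[-0.003,0,-0.009],[0,0,0],1],
  [[-0.003,0,-0.009],[0,0,0],1],
])

```text
t: 3.72
tool_pos: [0.4839, 0.079, 0.0352]
orientation: [0.13, 3.132, 0.002]
force: [-1.4, 0.8, 9.6]
opening: 0.0005
```

>>> jog_arm([
  [[0,0,-0.007],[0,0,0],1],
  [[0,0,-0.009],[0,0,0],1],
  [[0,0,-0.009],[0,0,0],1],
])

```text
t: 4.1
tool_pos: [0.4843, 0.079, 0.0347]
orientation: [0.13, 3.132, 0.002]
force: [-26.7, -0.4, 49.7]
opening: 0.0004
```

Run:
```python
from h import *
st=robot.read_state(); c=robot.read_camera('wrist'); save(c,'w2')
print(st['tool_pos'],st['force'])
c=robot.read_camera('scene'); 
cv2.imwrite('pics/s2.png',cv2.resize(c['pixels'][150:270,230:400,::-1],None,fx=4,fy=4,interpolation=cv2.INTER_CUBIC))
```

```text
[0.484256   0.07903597 0.03467108] [-26.69900719  -0.37047636  49.65522315]
```

View pics/s2.png

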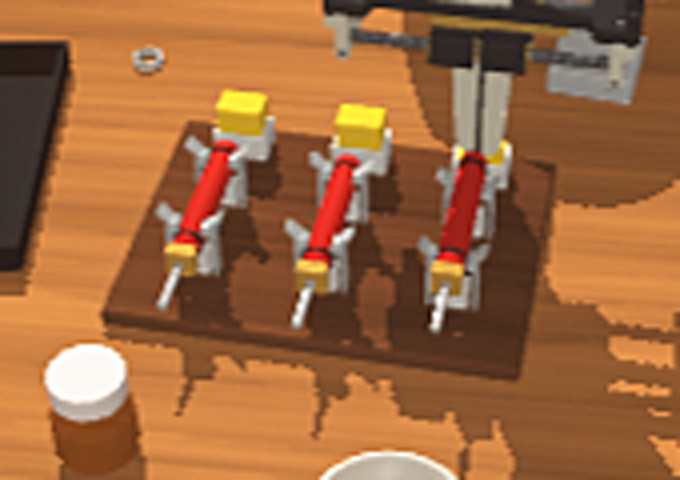

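View pics/w2.png

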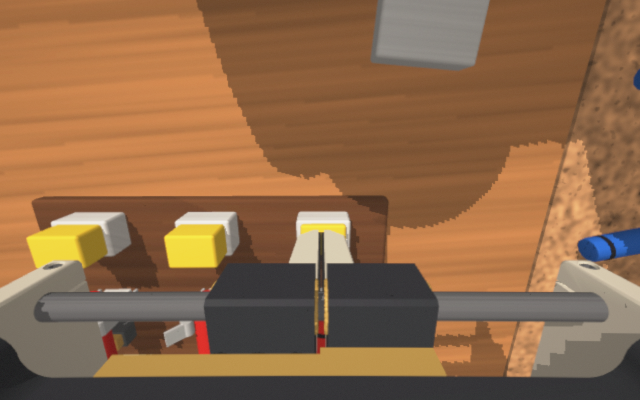

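The slot 3 graver has popped: in the crop it sits up on the flared mouths, with the button at its stop at (480,155). Now button 2.

>>> jog_arm([
  [[0,0,0.04],[0,0,0],1],
  [[0,0,0.075],[0,0,0],1],
  [[-0.014,-0.13,0.075],[0,0,0],1],
  [[-0.014,-0.132,0.05],[0,0,0],1],
  [[-0.014,-0.132,0.03],[0,0,0],1],
  [[-0.014,-0.132,0.018],[0,0,0],1],
  [[-0.014,-0.132,0.009],[0,0,0],1],
  [[-0.014,-0.132,0.002],[0,0,0],1],
  [[-0.014,-0.132,-0.004],[0,0,0],1],
  [[-0.014,-0.132,-0.007],[0,0,0],1],
])

```text
t: 5.45
tool_pos: [0.4764, 0.0004, 0.0345]
orientation: [0.128, 3.133, 0.0]
force: [-30.7, -2.6, 65.3]
opening: 0.0005
```

>>> jog_arm([
  [[0,0,0.04],[0,0,0],1],
  [[0,0,0.075],[0,0,0],1],
  [[-0.012,-0.13,0.075],[0,0,0],1],
  [[-0.012,-0.134,0.05],[0,0,0],1],
  [[-0.012,-0.134,0.03],[0,0,0],1],
  [[-0.012,-0.134,0.018],[0,0,0],1],
  [[-0.012,-0.134,0.009],[0,0,0],1],
  [[-0.012,-0.134,0.002],[0,0,0],1],
  [[-0.012,-0.134,-0.004],[0,0,0],1],
  [[-0.012,-0.134,-0.006],[0,0,0],1],
])

```text
t: 6.7
tool_pos: [0.4696, -0.0789, 0.0346]
orientation: [0.125, 3.135, -0.001]
force: [-26.2, 3.5, 56.6]
opening: 0.0004
```

Run:
```python
from h import *
c=robot.read_camera('scene'); 
cv2.imwrite('pics/s3.png',cv2.resize(c['pixels'][150:270,230:400,::-1],None,fx=4,fy=4,interpolation=cv2.INTER_CUBIC))
```

```text
(no output)
```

View pics/s3.png

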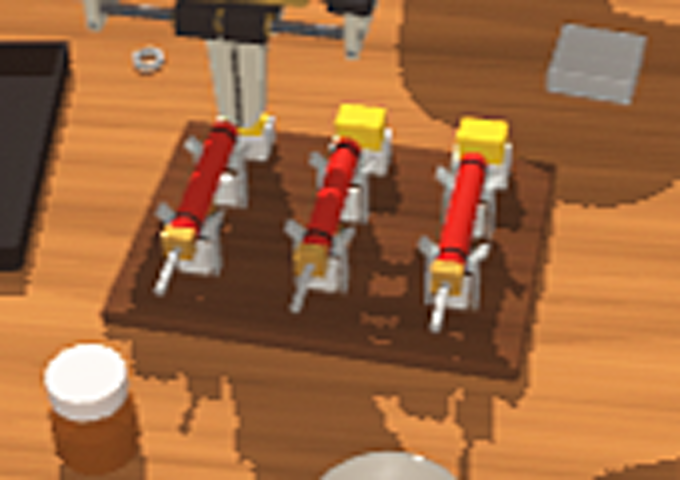

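>>> jog_arm([
  [[0,0,0.05],[0,0,0],1],
  [[-0.02,0,0.15],[0,0,0],0],
  [[-0.05,0,0.22],[0,0,0],0],
  [[-0.05,0,0.22],[0,0,0],0],
])

```text
t: 7.25
tool_pos: [0.4415, -0.0779, 0.1703]
orientation: [0.123, 3.129, -0.002]
force: [-0.1, -0.4, -0.1]
opening: 0.0257
```

Run:
```python
from h import *
c=robot.read_camera('scene'); 
cv2.imwrite('pics/s4.png',cv2.resize(c['pixels'][150:270,230:400,::-1],None,fx=4,fy=4,interpolation=cv2.INTER_CUBIC))
report(c,'red',.056)
for s in [(.5567,-.0872),(.563,-.0072),(.5697,.0713)]:
    print(proj(c,[[*s,.042],[*s,.056]]).round(1).tolist())
c=robot.read_camera('top'); save(c,'top4'); report(c,'red',.06)
st=robot.read_state(); c=robot.read_camera('wrist'); save(c,'w4'); print(st['tool_pos'],st['opening']);report(c,'red',.06,60,st)
```

```text
red 170 [280.9 194.2] w [ 0.5574 -0.0844] rectc [ 0.5555 -0.0835] ang -4.9 len 0.0928
red 162 [312.8 197.9] w [ 0.5628 -0.0046] rectc [ 0.5624 -0.0044] ang -4.8 len 0.0928
red 165 [345.2 202.1] w [0.5699 0.0749] rectc [0.5678 0.0742] ang -5.0 len 0.0904
[[280.3, 198.2], [279.9, 193.9]]
[[311.8, 202.1], [311.7, 197.9]]
[[343.6, 206.3], [343.7, 202.0]]
red 218 [307.3 196. ] w [0.5675 0.071 ] rectc [0.5673 0.0713] ang 175.6 len 0.0971
red 215 [335.1 199.1] w [ 0.5607 -0.0083] rectc [ 0.5609 -0.0085] ang 175.2 len 0.0982
red 211 [363. 202.] w [ 0.5547 -0.0878] rectc [ 0.5547 -0.0877] ang 175.9 len 0.0954
[ 0.43980453 -0.07769109  0.16633465] 0.03385407921198614
red 152 [321.7 258.6] w [ 0.5116 -0.0823] rectc [ 0.5114 -0.082 ] ang -94.0 len 0.0144
red 123 [393.2 257.7] w [ 0.5166 -0.0041] rectc [ 0.5163 -0.0038] ang -94.7 len 0.0141
red 157 [465.2 257.9] w [0.5228 0.0741] rectc [0.5225 0.0743] ang -101.1 len 0.0174
red 331 [321.5 278.9] w [ 0.5369 -0.0846] rectc [ 0.5364 -0.0845] ang -6.2 len 0.0294
```

View pics/w4.png

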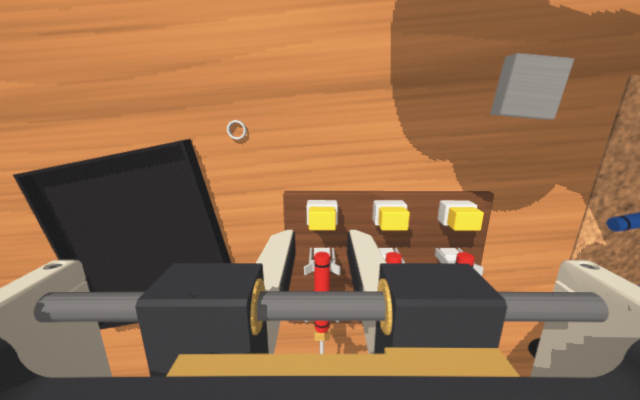

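View pics/s4.png

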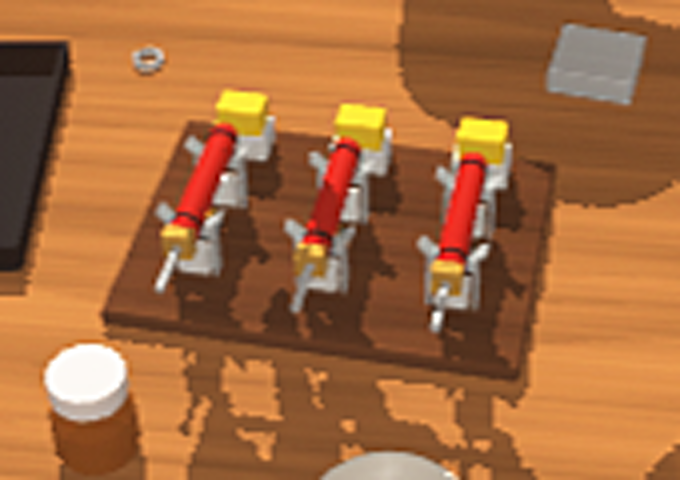

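All three gravers are loose, with red rows 194/198/202 matching the raised-height predictions. I'll pick slot 1 first.

>>> jog_arm([
  [[0.1,-0.014,-0.08],[0,0,0],0],
  [[0.194,-0.014,-0.11],[0,0,0],0],
  [[0.194,-0.014,-0.12],[0,0,0],0],
  [[0.194,-0.014,-0.17],[0,0,0],0],
  [[0.194,-0.014,-0.2],[0,0,0],0],
  [[0.194,-0.014,-0.202],[0,0,0],0],
  [[0.194,-0.014,-0.202],[0,0,0],1],
  [[0.194,-0.014,-0.202],[0,0,0],1],
  [[0.194,-0.014,-0.202],[0,0,0],1],
  [[0.194,-0.014,-0.202],[0,0,0],1],
], newtons=30)

```text
t: 8.65
tool_pos: [0.5562, -0.086, 0.045]
orientation: [0.124, 3.135, 0.001]
force: [0.1, 1.6, 3.4]
opening: 0.0169
```

>>> jog_arm([
  [[0,0,0.03],[0,0,0],1],
  [[0,0,0.08],[0,0,0],1],
  [[0,0,0.125],[0,0,0],1],
  [[0,0,0.125],[0,0,0],1],
])

```text
t: 9.15
tool_pos: [0.5585, -0.0866, 0.1239]
orientation: [0.123, 3.129, -0.001]
force: [0.2, -0.1, -1.0]
opening: 0.0173
```

Run:
```python
from h import *
st=robot.read_state(); print(st['tool_pos'],st['force'],st['opening'])
c=robot.read_camera('scene'); 
cv2.imwrite('pics/s5.png',cv2.resize(c['pixels'][110:270,150:400,::-1],None,fx=3,fy=3,interpolation=cv2.INTER_CUBIC))
c=robot.read_camera('top')
# tray top-rim corners: edges of black incl walls
g=c['pixels'].max(2)
cv2.imwrite('pics/t5.png',cv2.resize(np.clip(c['pixels'][170:285,385:495,::-1].astype(int)*2.5,0,255).astype(np.uint8),None,fx=5,fy=5,interpolation=cv2.INTER_CUBIC))
```

```text
[ 0.55851559 -0.08662364  0.1238645 ] [ 0.19392553 -0.1451685  -0.98980069] 0.017291269215584066
```

View pics/s5.png

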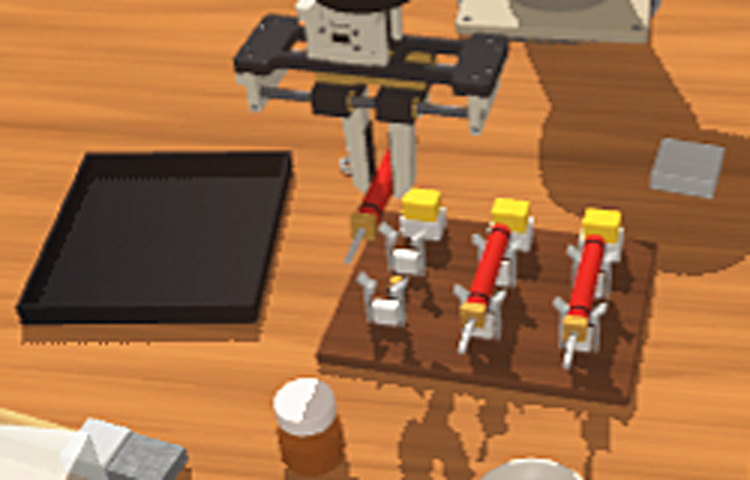

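View pics/t5.png

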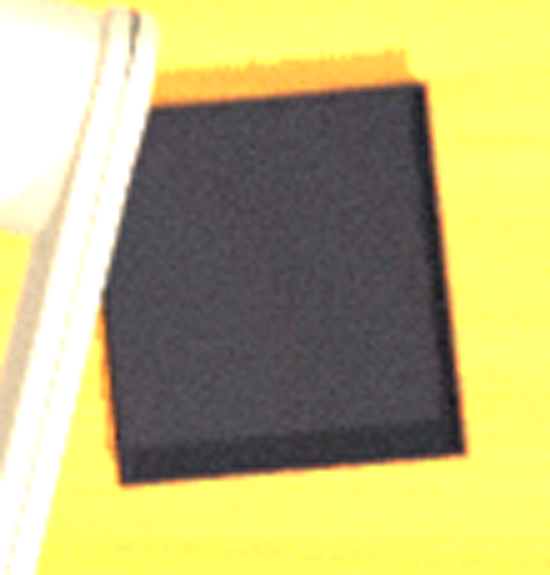

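The graver is held and hanging level at (375,200). Slot 1 is empty and the other two are undisturbed. Next I'll compute the tray frame.

Run:
```python
from h import *
c=robot.read_camera('top')
C=unproj(c,[[470.4,186.6],[478,261],[409.4,266.8]],.02)
print(C, np.linalg.norm(C[0]-C[1]),np.linalg.norm(C[1]-C[2]))
cen=(C[0]+C[2])/2; d=C[0]-C[1]; a=np.degrees(np.arctan2(d[1],d[0])); e=C[2]-C[1]; b=np.degrees(np.arctan2(e[1],e[0]))
print(cen,a,b)
yaw=np.radians((a+b-90)/2); print(np.degrees(yaw))
for y in (.055,0,-.055): print(y, cen[:2]+np.array([-np.sin(yaw),np.cos(yaw)])*y)
```

```text
[[ 0.61063496 -0.40193317  0.02      ]
 [ 0.3954098  -0.4256807   0.02      ]
 [ 0.37313477 -0.22834024  0.02      ]] 0.21653132366539085 0.19859363808959304
[ 0.49188486 -0.31513671  0.02      ] 6.2964357091690095 96.44006748124487
6.368251595206935
0.055 [ 0.48578436 -0.26047608]
0 [ 0.49188486 -0.31513671]
-0.055 [ 0.49798537 -0.36979733]
```

>>> jog_arm([
  [[-0.03,-0.1,0],[0,0,0.01],1],
  [[-0.06,-0.2,0],[0,0,0.02],1],
  [[-0.09,-0.3,0],[0,0,0.031],1],
  [[-0.12,-0.4,0],[0,0,0.031],1],
  [[-0.134,-0.476,0],[0,0,0.031],1],
  [[-0.134,-0.476,-0.05],[0,0,0.031],1],
  [[-0.134,-0.476,-0.12],[0,0,0.031],1],
  [[-0.134,-0.476,-0.17],[0,0,0.031],1],
  [[-0.134,-0.476,-0.185],[0,0,0.031],1],
  [[-0.134,-0.476,-0.185],[0,0,0.031],1],
])

```text
t: 10.55
tool_pos: [0.4746, -0.3709, 0.0073]
orientation: [-0.182, 3.135, 0.004]
force: [-0.4, -0.5, 0.6]
opening: 0.0173
```

>>> jog_arm([
  [[0,0,-0.002],[0,0,0],1],
  [[0,0,-0.002],[0,0,0],0.3],
  [[0,0,-0.002],[0,0,0],0.3],
  [[0,0,-0.002],[0,0,0],0.3],
  [[0,0,0.05],[0,0,0],0.3],
  [[0,0,0.12],[0,0,0],0.3],
  [[0,0,0.2],[0,0,0],0.3],
  [[0,0,0.2],[0,0,0],0.3],
])

```text
t: 11.55
tool_pos: [0.4772, -0.3733, 0.1332]
orientation: [-0.182, 3.129, -0.007]
force: [-0.1, -0.9, -0.1]
opening: 0.0323
```

Run:
```python
from h import *
st=robot.read_state(); print(st['tool_pos'],st['force'],st['opening'],toolyaw(st))
c=robot.read_camera('scene'); 
cv2.imwrite('pics/s6.png',cv2.resize(c['pixels'][110:270,150:400,::-1],None,fx=3,fy=3,interpolation=cv2.INTER_CUBIC))
report(c,'red',.017)
```

```text
[ 0.47723191 -0.37328605  0.13315621] [-0.12177767 -0.91113706 -0.07643031] 0.032323426761894064 (np.float64(96.6494500292444), np.float64(0.5041275581934556))
red 153 [186.8 178.7] w [ 0.476  -0.3677] rectc [ 0.4766 -0.3672] ang 6.8 len 0.0967
red 167 [312.6 198.1] w [ 0.5195 -0.0118] rectc [ 0.5182 -0.0116] ang -5.0 len 0.0983
red 166 [345.2 202.2] w [0.5264 0.0728] rectc [0.5241 0.0721] ang -4.9 len 0.0958
```

View pics/s6.png

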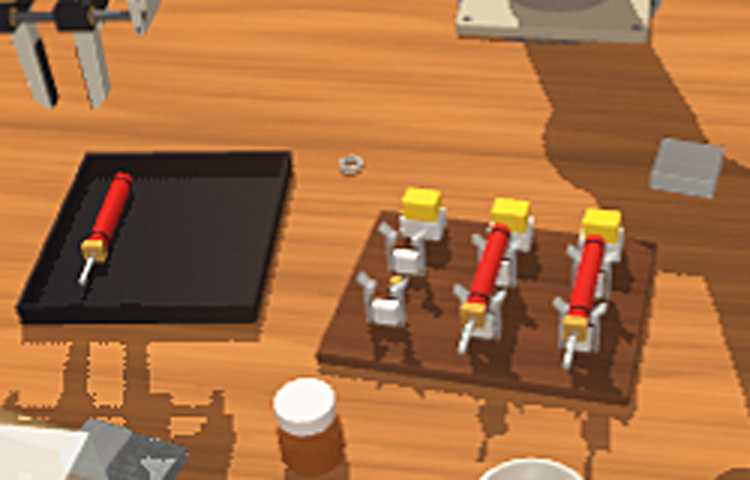

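The first blunt graver lies flat in the tray at crop (110,215). Next is slot 2.

>>> jog_arm([
  [[0.025,0.1,0],[0,0,-0.015],0],
  [[0.05,0.2,0],[0,0,-0.031],0],
  [[0.075,0.3,0],[0,0,-0.031],0],
  [[0.1,0.4,0],[0,0,-0.031],0],
  [[0.125,0.5,0],[0,0,-0.031],0],
  [[0.142,0.6,-0.02],[0,0,-0.031],0],
  [[0.142,0.61,-0.05],[0,0,-0.031],0],
  [[0.142,0.61,-0.05],[0,0,-0.031],0],
])

```text
t: 12.6
tool_pos: [0.5587, -0.0058, 0.0968]
orientation: [-0.121, -3.138, 0.003]
force: [-0.2, -0.4, -0.4]
opening: 0.0465
```

>>> jog_arm([
  [[0.005,-0.002,-0.03],[0,0,0],0],
  [[0.005,-0.002,-0.07],[0,0,0],0],
  [[0.005,-0.002,-0.086],[0,0,0],0],
  [[0.005,-0.002,-0.086],[0,0,0],0],
  [[0.005,-0.002,-0.086],[0,0,0],1],
  [[0.005,-0.002,-0.086],[0,0,0],1],
  [[0.005,-0.002,-0.086],[0,0,0],1],
  [[0.005,-0.002,-0.03],[0,0,0],1],
  [[0.005,-0.002,0.03],[0,0,0],1],
  [[0.005,-0.002,0.045],[0,0,0],1],
])

```text
t: 13.85
tool_pos: [0.5636, -0.0071, 0.1269]
orientation: [0.121, 3.135, -0.003]
force: [0.1, -0.6, -0.3]
opening: 0.0174
```

>>> jog_arm([
  [[-0.03,-0.1,0],[0,0,0.01],1],
  [[-0.06,-0.2,0],[0,0,0.02],1],
  [[-0.09,-0.3,0],[0,0,0.031],1],
  [[-0.12,-0.4,0],[0,0,0.031],1],
  [[-0.15,-0.5,0],[0,0,0.031],1],
  [[-0.152,-0.516,-0.05],[0,0,0.031],1],
  [[-0.152,-0.516,-0.12],[0,0,0.031],1],
  [[-0.152,-0.516,-0.17],[0,0,0.031],1],
  [[-0.152,-0.516,-0.195],[0,0,0.031],1],
  [[-0.152,-0.516,-0.2],[0,0,0.031],1],
])

```text
t: 15.1
tool_pos: [0.4718, -0.316, 0.0069]
orientation: [-0.185, 3.134, -0.0]
force: [-11.0, 7.5, 24.3]
opening: 0.0173
```

>>> jog_arm([
  [[0,0,0.002],[0,0,0],1],
  [[0,0,0.002],[0,0,0],0.3],
  [[0,0,0.002],[0,0,0],0.3],
  [[0,0,0.002],[0,0,0],0.3],
  [[0,0,0.05],[0,0,0],0.3],
  [[0,0,0.12],[0,0,0],0.3],
  [[0,0,0.2],[0,0,0],0.3],
  [[0,0,0.2],[0,0,0],0.3],
])

```text
t: 16.1
tool_pos: [0.4745, -0.3182, 0.1322]
orientation: [-0.185, 3.127, -0.01]
force: [0.7, 0.1, -0.2]
opening: 0.0324
```

Run:
```python
from h import *
st=robot.read_state(); print(st['tool_pos'],st['force'],st['opening'],toolyaw(st))
c=robot.read_camera('scene'); 
cv2.imwrite('pics/s7.png',cv2.resize(c['pixels'][110:270,150:400,::-1],None,fx=3,fy=3,interpolation=cv2.INTER_CUBIC))
report(c,'red',.017)
```

```text
[ 0.47454036 -0.31824483  0.13223615] [ 0.65609659  0.06250108 -0.20395702] 0.032365129216219875 (np.float64(96.77552876944979), np.float64(0.6314882341839928))
red 154 [186.8 178.8] w [ 0.4762 -0.3675] rectc [ 0.4767 -0.3668] ang 7.0 len 0.097
red 149 [206.2 180. ] w [ 0.4757 -0.3121] rectc [ 0.4767 -0.3116] ang 7.0 len 0.0963
red 165 [345.2 202.1] w [0.5263 0.0728] rectc [0.5241 0.0721] ang -5.0 len 0.0959
```

View pics/s7.png

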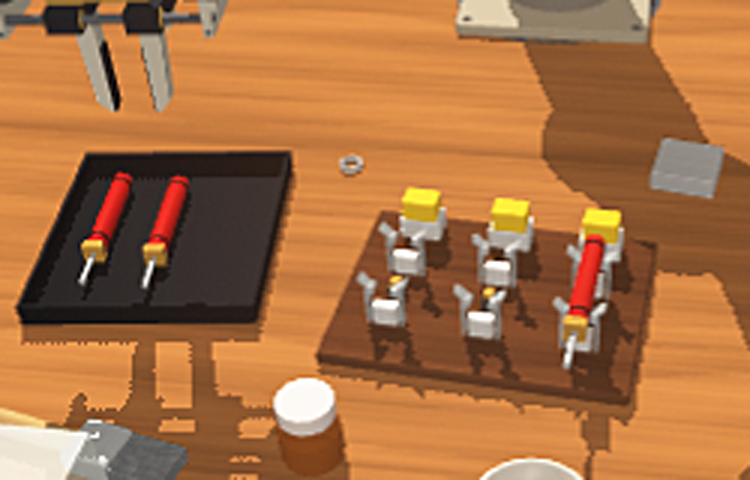

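Two blunts now lie flat in the tray at crop (110,215) and (165,215). The third is in slot 3.

>>> jog_arm([
  [[0.025,0.1,0],[0,0,-0.015],0],
  [[0.05,0.2,0],[0,0,-0.0315],0],
  [[0.075,0.3,0],[0,0,-0.0315],0],
  [[0.1,0.4,0],[0,0,-0.0315],0],
  [[0.125,0.5,0],[0,0,-0.0315],0],
  [[0.15,0.6,-0.02],[0,0,-0.0315],0],
  [[0.162,0.651,-0.05],[0,0,-0.0315],0],
  [[0.162,0.651,-0.05],[0,0,-0.0315],0],
  [[0.162,0.651,-0.05],[0,0,-0.0315],0],
])

```text
t: 17.27
tool_pos: [0.5696, 0.0728, 0.0983]
orientation: [0.125, 3.136, -0.008]
force: [0.1, -0.2, -0.4]
opening: 0.0464
```

>>> jog_arm([
  [[0,0,-0.03],[0,0,0],0],
  [[0,0,-0.07],[0,0,0],0],
  [[0,0,-0.087],[0,0,0],0],
  [[0,0,-0.088],[0,0,0],0],
  [[0,0,-0.088],[0,0,0],1],
  [[0,0,-0.088],[0,0,0],1],
  [[0,0,-0.088],[0,0,0],1],
  [[0,0,-0.03],[0,0,0],1],
  [[0,0,0.03],[0,0,0],1],
  [[0,0,0.045],[0,0,0],1],
])

```text
t: 18.52
tool_pos: [0.5716, 0.073, 0.1285]
orientation: [0.124, 3.13, -0.007]
force: [0.8, -0.2, 0.4]
opening: 0.0173
```

>>> jog_arm([
  [[-0.03,-0.1,0],[0,0,0.01],1],
  [[-0.06,-0.2,0],[0,0,0.02],1],
  [[-0.09,-0.3,0],[0,0,0.0315],1],
  [[-0.12,-0.4,0],[0,0,0.0315],1],
  [[-0.15,-0.5,0],[0,0,0.0315],1],
  [[-0.176,-0.559,-0.05],[0,0,0.0315],1],
  [[-0.176,-0.559,-0.12],[0,0,0.0315],1],
  [[-0.176,-0.559,-0.17],[0,0,0.0315],1],
  [[-0.176,-0.559,-0.192],[0,0,0.0315],1],
  [[-0.176,-0.559,-0.196],[0,0,0.0315],1],
])

```text
t: 19.77
tool_pos: [0.4656, -0.2619, 0.0101]
orientation: [-0.186, 3.128, -0.004]
force: [0.7, -0.4, 0.8]
opening: 0.017
```

>>> jog_arm([
  [[0,0,-0.002],[0,0,0],1],
  [[0,0,-0.002],[0,0,0],0.3],
  [[0,0,-0.002],[0,0,0],0.3],
  [[0,0,-0.002],[0,0,0],0.3],
  [[0,0,0.05],[0,0,0],0.3],
  [[0,0,0.12],[0,0,0],0.3],
  [[0,0,0.2],[0,0,0],0.3],
  [[0,0,0.2],[0,0,0],0.3],
])

```text
t: 20.78
tool_pos: [0.4684, -0.2639, 0.1353]
orientation: [-0.186, 3.121, -0.013]
force: [-0.7, -0.5, -0.7]
opening: 0.0324
```

Run:
```python
from h import *
st=robot.read_state(); print(st['tool_pos'],st['force'],st['opening'],toolyaw(st),st['q'])
c=robot.read_camera('scene'); save(c,'s8'); 
report(c,'red',.017)
report(c,'blue',.016)
c=robot.read_camera('top'); save(c,'t8');report(c,'blue',.016)
```

```text
[ 0.46841451 -0.26386931  0.13534048] [-0.69437192 -0.46455234 -0.72872077] 0.03242233668023081 (np.float64(96.81715210359604), np.float64(0.979348631883557)) [-6.10480404e-01 -1.74186412e-04  1.77879348e+00  3.03428548e-03
  1.34613938e+00 -2.30097500e+00]
red 151 [186.8 178.8] w [ 0.476  -0.3676] rectc [ 0.4771 -0.3672] ang 7.1 len 0.0959
red 150 [206.2 180.2] w [ 0.4765 -0.3118] rectc [ 0.4767 -0.3116] ang 7.1 len 0.0965
red 150 [226.5 179.5] w [ 0.468  -0.2569] rectc [ 0.4682 -0.2559] ang 6.6 len 0.0965
blue 2523 [608.7  61.3] w [-0.4896  1.1223] rectc [-0.4895  1.1165] ang -133.1 len 0.2317
blue 1369 [589. 124.] w [0.0589 0.8377] rectc [0.0383 0.8441] ang 7.5 len 0.2255
blue 15 [429.2 178.8] w [0.4061 0.2928] rectc [0.4049 0.2924] ang -10.0 len 0.0264
blue 159 [447.1 180.9] w [0.4104 0.3401] rectc [0.41   0.3391] ang -95.7 len 0.077
blue 16 [464.  182.8] w [0.4139 0.3842] rectc [0.4125 0.3844] ang -8.3 len 0.0236
blue 20 [464.6 206.2] w [0.5087 0.3718] rectc [0.5081 0.3717] ang -3.5 len 0.0252
blue 202 [444.6 206.7] w [0.5162 0.3216] rectc [0.5173 0.3201] ang -81.4 len 0.0869
blue 21 [428.3 232.8] w [0.612  0.2738] rectc [0.6127 0.2742] ang -10.1 len 0.0224
blue 233 [448.5 236.8] w [0.6202 0.3192] rectc [0.6204 0.319 ] ang -100.7 len 0.0769
blue 23 [468.6 241. ] w [0.6288 0.3633] rectc [0.6287 0.3632] ang -18.1 len 0.0225
blue 158 [226.  179.7] w [0.6127 0.3146] rectc [0.6127 0.315 ] ang 79.3 len 0.0974
blue 161 [222.2 215.1] w [0.5081 0.3216] rectc [0.508  0.3219] ang 98.2 len 0.0962
blue 161 [215.9 251.4] w [0.4016 0.3356] rectc [0.4014 0.3353] ang 83.9 len 0.0958
```

View pics/s8.png

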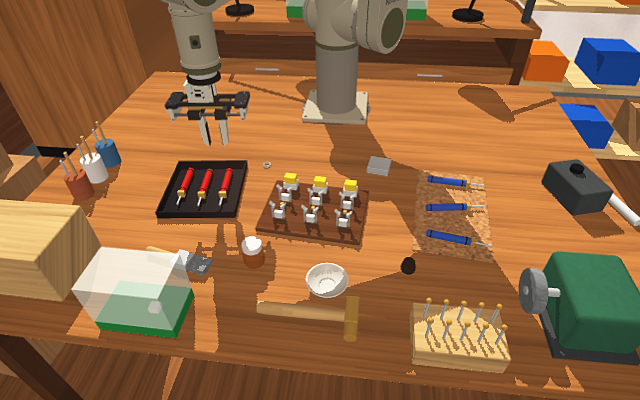

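All three blunts lie flat in the tray at (186,180), (206,181) and (226,180), and the rack is empty. Now the sharps. The helper below works out the moves, including a tilt correction.

```bash
cat >> h.py <<'E'
def plan(x,y,z,yaw):
    st=robot.read_state(); R=cv2.Rodrigues(np.array(st['orientation'],float))[0]
    a=np.radians(yaw); Yt=np.array([np.cos(a),np.sin(a),0]); Z=np.array([0,0,-1.]); X=np.cross(Yt,Z)
    Rt=np.c_[X,Yt,Z]; w=cv2.Rodrigues(Rt@R.T)[0].ravel()
    print('shift',np.round((np.array([x,y,z])-st['tool_pos'])/.6,4),'turn',np.round(w/2/np.pi,4),'pos',np.round(st['tool_pos'],4),'yaw/tilt',np.round(toolyaw(st),2),'open',round(st['opening'],4),'F',np.round(st['force'],1))
E
python3 - <<'E'
from h import *
plan(.6127,.3146,.15,-10.7)
E
```

```text
shift [0.2446 0.9612 0.0325] turn [ 0.0017  0.0006 -0.2987] pos [ 0.4659 -0.2621  0.1305] yaw/tilt [96.82  0.56] open 0.0326 F [-0.1  0.8 -1. ]
```

>>> jog_arm([
  [[0.025,0.1,0.02],[0,0,-0.03],0],
  [[0.05,0.2,0.033],[0,0,-0.06],0],
  [[0.075,0.3,0.033],[0,0,-0.09],0],
  [[0.1,0.4,0.033],[0,0,-0.12],0],
  [[0.125,0.5,0.033],[0,0,-0.15],0],
  [[0.15,0.6,0.033],[0,0,-0.18],0],
  [[0.175,0.7,0.033],[0,0,-0.21],0],
  [[0.2,0.8,0.033],[0,0,-0.24],0],
  [[0.23,0.9,0.033],[0,0,-0.27],0],
  [[0.245,0.961,0.033],[0.001,0,-0.2987],0],
])

```text
t: 22.12
tool_pos: [0.608, 0.3002, 0.1477]
orientation: [2.283, 2.155, -0.014]
force: [0.7, 0.6, 0.4]
opening: 0.0467
```

Run:
```python
from h import *
plan(.6127,.3146,.15,-10.7)
st=robot.read_state(); c=robot.read_camera('wrist'); save(c,'w9'); report(c,'blue',.016,60,st)
c=robot.read_camera('top'); report(c,'blue',.016)
```

```text
shift [0.0079 0.024  0.0038] turn [ 0.0012 -0.0009 -0.0206] pos [0.608  0.3002 0.1477] yaw/tilt [-3.29  0.54] open 0.0467 F [0.7 0.6 0.4]
blue 146 [125.8 123.2] w [0.4117 0.3829] rectc [0.4113 0.3828] ang 173.4 len 0.019
blue 116 [219.5 130.9] w [0.5066 0.3699] rectc [0.5066 0.3699] ang -174.2 len 0.0162
blue 112 [333.  131.8] w [0.6248 0.3622] rectc [0.6247 0.3622] ang 167.4 len 0.0154
blue 1267 [132.6 164.5] w [0.4074 0.3402] rectc [0.4076 0.3399] ang -95.2 len 0.0774
blue 1052 [231.7 171.7] w [0.5127 0.3264] rectc [0.5128 0.3262] ang -81.9 len 0.0775
blue 996 [327.2 172.9] w [0.6165 0.3191] rectc [0.6162 0.3187] ang -100.6 len 0.0778
blue 90 [139.  206.2] w [0.4024 0.2929] rectc [0.4025 0.2928] ang -179.3 len 0.0181
blue 76 [243.5 211.6] w [0.519  0.2798] rectc [0.5193 0.2796] ang -164.6 len 0.0158
blue 67 [321.6 213.3] w [0.6078 0.2726] rectc [0.6079 0.2723] ang 167.6 len 0.0141
blue 104 [231.5 180.9] w [0.6095 0.2981] rectc [0.6095 0.2981] ang 79.7 len 0.0635
blue 28 [235.6 213.5] w [0.5138 0.2824] rectc [0.5138 0.2826] ang 116.2 len 0.0179
blue 25 [208.3 216.8] w [0.5021 0.3621] rectc [0.5014 0.3616] ang 91.7 len 0.0165
```

View pics/w9.png

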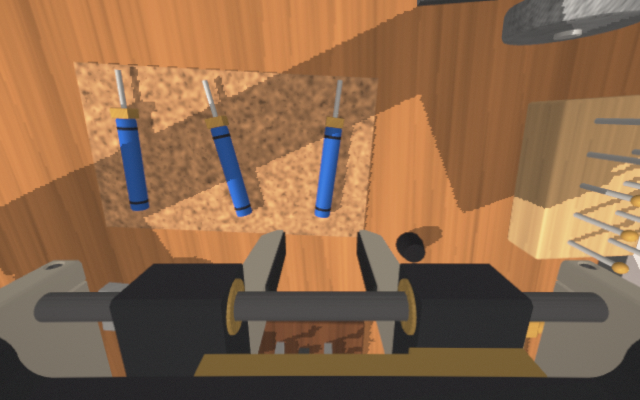

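The wrist view shows the right-hand graver at (327,173), tip up (away, +y), with the loupe clear at (410,245). I'll centre over it and measure again.

>>> jog_arm([
  [[0.01,0.026,-0.01],[0.001,-0.001,-0.0206],0],
  [[0.01,0.026,-0.03],[0.001,-0.001,-0.0206],0],
  [[0.01,0.026,-0.03],[0.001,-0.001,-0.0206],0],
  [[0.01,0.026,-0.03],[0.001,-0.001,-0.0206],0],
])

```text
t: 22.72
tool_pos: [0.6129, 0.3185, 0.1278]
orientation: [-2.414, -2.009, 0.002]
force: [1.4, 0.2, 0.0]
opening: 0.0462
```

Run:
```python
from h import *
plan(.614,.316,.005,-10.7)
st=robot.read_state(); c=robot.read_camera('wrist'); save(c,'w10'); report(c,'blue',.018,60,st)
```

```text
shift [ 0.0019 -0.0041 -0.2047] turn [ 0.     -0.0002 -0.0007] pos [0.6129 0.3185 0.1278] yaw/tilt [-10.46   0.09] open 0.0462 F [1.4 0.2 0. ]
blue 124 [323.5 152.5] w [0.6246 0.3624] rectc [0.6246 0.3624] ang -10.5 len 0.0154
blue 134 [207.5 166.1] w [0.5078 0.3702] rectc [0.5078 0.3702] ang -174.1 len 0.017
blue 1090 [323.2 194.8] w [0.6165 0.3196] rectc [0.6165 0.3183] ang -100.7 len 0.0777
blue 145 [112.7 170.3] w [0.4136 0.3832] rectc [0.4136 0.3831] ang 177.4 len 0.0195
blue 1131 [225.4 205.6] w [0.5138 0.3267] rectc [0.5137 0.3263] ang -82.0 len 0.077
blue 1321 [125.1 210.9] w [0.4093 0.3402] rectc [0.4094 0.3402] ang -95.2 len 0.0769
blue 70 [323.2 236.6] w [0.608  0.2733] rectc [0.6084 0.2734] ang 171.9 len 0.0149
blue 80 [242.8 244.1] w [0.5201 0.2806] rectc [0.5203 0.2805] ang -163.4 len 0.0162
blue 94 [136.9 251.1] w [0.4043 0.2937] rectc [0.4045 0.2936] ang -175.1 len 0.019
```

>>> jog_arm([
  [[0.004,-0.002,-0.08],[0,0,0],0],
  [[0.004,-0.002,-0.15],[0,0,0],0],
  [[0.004,-0.002,-0.19],[0,0,0],0],
  [[0.004,-0.002,-0.202],[0,0,0],0],
  [[0.004,-0.002,-0.203],[0,0,0],0],
  [[0.004,-0.002,-0.203],[0,0,0],1],
  [[0.004,-0.002,-0.203],[0,0,0],1],
  [[0.004,-0.002,-0.203],[0,0,0],1],
], newtons=40)

```text
t: 23.78
tool_pos: [0.6161, 0.3178, 0.0076]
orientation: [-2.415, -2.009, -0.001]
force: [-0.2, 1.2, -0.4]
opening: 0.0207
```

>>> jog_arm([
  [[0,0,-0.002],[0,0,0],1],
  [[0,0,-0.002],[0,0,0],1],
  [[0,0,0.03],[0,0,0],1],
  [[0,0,0.1],[0,0,0],1],
  [[0,0,0.2],[0,0,0],1],
  [[0,0,0.2],[0,0,0],1],
])

```text
t: 24.52
tool_pos: [0.6206, 0.3197, 0.1371]
orientation: [2.412, 2.007, 0.022]
force: [0.5, 0.4, 0.6]
opening: 0.0167
```

Run:
```python
from h import *
plan(.556,-.0865,.13,-94.7)
st=robot.read_state(); c=robot.read_camera('wrist'); save(c,'w11'); report(c,'blue',st['tool_pos'][2]+.008,60,st)
c=robot.read_camera('scene');cv2.imwrite('pics/s11.png',cv2.resize(c['pixels'][90:290,350:550,::-1],None,fx=3,fy=3,interpolation=cv2.INTER_CUBIC))
```

```text
shift [-0.1076 -0.6771 -0.0118] turn [ 0.0007  0.0024 -0.234 ] pos [0.6206 0.3197 0.1371] yaw/tilt [-10.48   0.83] open 0.0167 F [0.5 0.4 0.6]
blue 126 [202.  168.5] w [0.5637 0.3821] rectc [0.5637 0.3821] ang -171.8 len 0.0096
blue 144 [109.3 172.7] w [0.5114 0.3893] rectc [0.5115 0.3893] ang 176.8 len 0.011
blue 1078 [219.9 206.8] w [0.5671 0.3579] rectc [0.5672 0.3579] ang -81.9 len 0.0427
blue 369 [320.3 178.7] w [0.6292 0.3636] rectc [0.6293 0.3634] ang 171.4 len 0.0155
blue 1269 [121.4 212.5] w [0.5091 0.3653] rectc [0.5093 0.3653] ang -95.4 len 0.0427
blue 2578 [320.7 240. ] w [0.6223 0.3253] rectc [0.6222 0.3253] ang -100.3 len 0.0668
blue 74 [236.9 244.2] w [0.5706 0.3324] rectc [0.5708 0.3323] ang -164.4 len 0.009
blue 91 [133.4 251.6] w [0.5067 0.3397] rectc [0.5066 0.3396] ang -174.5 len 0.0106
```

View pics/s11.png

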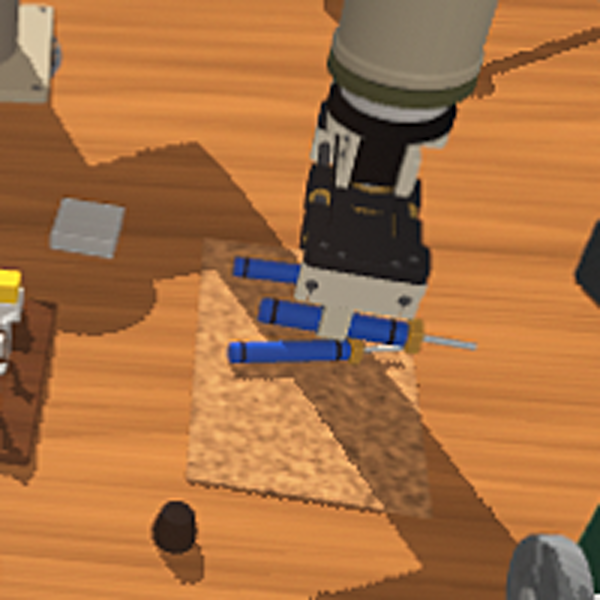

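View pics/w11.png

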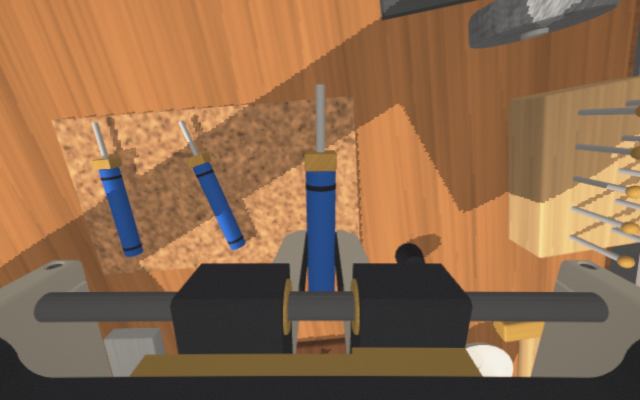

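Blue graver held level and centred in the fingers. I'll carry it above slot 1.

>>> jog_arm([
  [[-0.01,-0.06,-0.01],[0,0.001,-0.025],1],
  [[-0.02,-0.13,-0.01],[0,0.002,-0.05],1],
  [[-0.03,-0.21,-0.01],[0,0.002,-0.075],1],
  [[-0.045,-0.29,-0.01],[0,0.002,-0.1],1],
  [[-0.06,-0.37,-0.01],[0,0.002,-0.125],1],
  [[-0.07,-0.45,-0.01],[0,0.002,-0.15],1],
  [[-0.08,-0.53,-0.01],[0,0.002,-0.18],1],
  [[-0.09,-0.6,-0.01],[0,0.002,-0.21],1],
  [[-0.108,-0.677,-0.01],[0.001,0.002,-0.234],1],
  [[-0.108,-0.677,-0.01],[0.001,0.002,-0.234],1],
])

```text
t: 25.88
tool_pos: [0.5505, -0.0907, 0.1225]
orientation: [-3.131, 0.138, 0.009]
force: [0.3, 1.3, -1.1]
opening: 0.0166
```

Run:
```python
from h import *
plan(.556,-.0865,.13,-94.7)
st=robot.read_state(); c=robot.read_camera('wrist'); save(c,'w12'); report(c,'blue',st['tool_pos'][2]+.008,60,st)
c=robot.read_camera('scene');cv2.imwrite('pics/s12.png',cv2.resize(c['pixels'][90:270,200:400,::-1],None,fx=3,fy=3,interpolation=cv2.INTER_CUBIC))
```

```text
shift [0.0092 0.007  0.0125] turn [-0.0013 -0.0008  0.0009] pos [ 0.5505 -0.0907  0.1225] yaw/tilt [-95.04   0.55] open 0.0166 F [ 0.3  1.3 -1.1]
blue 375 [320.7 178.7] w [ 0.596  -0.0945] rectc [ 0.5958 -0.0943] ang 87.0 len 0.0159
blue 2642 [320.8 239.5] w [ 0.5575 -0.0911] rectc [ 0.5572 -0.0909] ang 175.5 len 0.0674
```

View pics/s12.png

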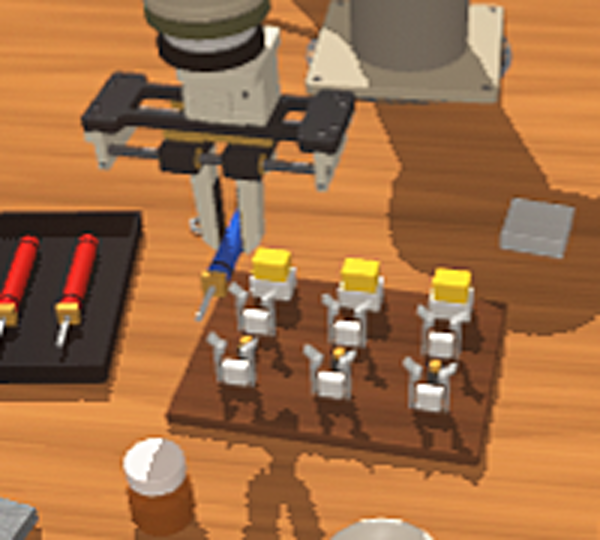

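View pics/w12.png

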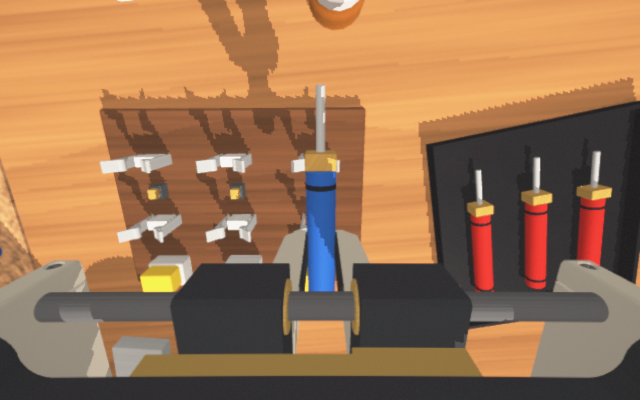

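The wrist view confirms the graver is aligned with slot 1, tip away from the buttons. I'll settle just above the mouths.

>>> jog_arm([
  [[0.009,0.0065,-0.03],[-0.0013,-0.0008,0.0009],1],
  [[0.009,0.0065,-0.08],[-0.0013,-0.0008,0.0009],1],
  [[0.009,0.0065,-0.095],[-0.0013,-0.0008,0.0009],1],
  [[0.009,0.0065,-0.095],[-0.0013,-0.0008,0.0009],1],
  [[0.009,0.0065,-0.095],[-0.0013,-0.0008,0.0009],1],
])

```text
t: 26.6
tool_pos: [0.5577, -0.0839, 0.067]
orientation: [-3.139, 0.12, -0.004]
force: [-0.4, -0.2, -0.7]
opening: 0.0167
```

Run:
```python
from h import *
plan(.556,-.0867,.045,-94.7)
```

```text
shift [-0.0028 -0.0047 -0.0367] turn [-0.0001  0.0004 -0.0009] pos [ 0.5577 -0.0839  0.067 ] yaw/tilt [-94.36   0.14] open 0.0167 F [-0.4 -0.2 -0.7]
```

>>> jog_arm([
  [[-0.003,-0.0047,-0.015],[0,0,-0.0009],1],
  [[-0.003,-0.0047,-0.025],[0,0,-0.0009],1],
  [[-0.003,-0.0047,-0.03],[0,0,-0.0009],1],
  [[-0.003,-0.0047,-0.033],[0,0,-0.0009],1],
  [[-0.003,-0.0047,-0.036],[0,0,-0.0009],1],
])

```text
t: 27.22
tool_pos: [0.5567, -0.0865, 0.0466]
orientation: [-3.138, 0.128, -0.006]
force: [-1.4, 3.1, 9.8]
opening: 0.0166
```

>>> jog_arm([
  [[0,0,-0.004],[0,0,0],1],
  [[0,0,-0.007],[0,0,0],1],
])

```text
t: 27.48
tool_pos: [0.5577, -0.0864, 0.0436]
orientation: [-3.138, 0.128, -0.009]
force: [-1.1, 2.4, 6.5]
opening: 0.0169
```

>>> jog_arm([
  [[0,0,-0.003],[0,0,0],1],
  [[0,0,-0.006],[0,0,0],1],
])

```text
t: 27.72
tool_pos: [0.5581, -0.0864, 0.0404]
orientation: [-3.138, 0.128, -0.01]
force: [-0.1, 1.8, 0.7]
opening: 0.0171
```

>>> jog_arm([
  [[0,0,-0.004],[0,0,0],1],
  [[0,0,-0.006],[0,0,0],1],
])

```text
t: 27.98
tool_pos: [0.5575, -0.0862, 0.0358]
orientation: [-3.138, 0.128, -0.009]
force: [0.8, 1.9, -2.7]
opening: 0.0172
```

>>> jog_arm([
  [[0,0,-0.002],[0,0,0],1],
  [[0,0,-0.003],[0,0,0],1],
])

```text
t: 28.22
tool_pos: [0.5576, -0.0862, 0.035]
orientation: [-3.138, 0.128, -0.008]
force: [-6.0, 4.0, 13.4]
opening: 0.0169
```

The click came at about 10 N, and the graver then seated with about 13 N, so I'll stop pushing. Release and look.

>>> jog_arm([
  [[0,0,0.001],[0,0,0],0.3],
  [[0,0,0.001],[0,0,0],0.3],
  [[0,0,0.001],[0,0,0],0.3],
  [[0,0,0.05],[0,0,0],0.3],
  [[0,0,0.12],[0,0,0],0.2],
  [[0,0,0.17],[0,0,0],0.1],
  [[0,0,0.17],[0,0,0],0],
])

```text
t: 29.1
tool_pos: [0.5597, -0.0868, 0.1401]
orientation: [-3.139, 0.128, -0.017]
force: [0.5, -0.5, 0.2]
opening: 0.0451
```

Run:
```python
from h import *
c=robot.read_camera('scene');cv2.imwrite('pics/s13.png',cv2.resize(c['pixels'][90:270,200:400,::-1],None,fx=3,fy=3,interpolation=cv2.INTER_CUBIC))
b=[s for s in segs(c,'blue',10) if s['c'][0]<400]; print([(s['c'],s['A']) for s in b])
s=(.5565,-.0867); print(proj(c,[[*s,.042],[*s,.056]]).round(1).tolist())
c=robot.read_camera('top'); save(c,'t13'); report(c,'blue',.016)
plan(.5145,.325,.12,8.0)
```

```text
[(array([281.92682, 196.44716], dtype=float32), 123), (array([276.45456, 209.18182], dtype=float32), 11)]
[[280.5, 198.2], [280.1, 193.9]]
blue 160 [222.1 215.1] w [0.5081 0.3219] rectc [0.508  0.3221] ang 98.0 len 0.0956
blue 41 [361.4 215.6] w [ 0.5177 -0.0865] rectc [ 0.5194 -0.0868] ang -179.4 len 0.0244
blue 157 [216.  251.4] w [0.4015 0.3352] rectc [0.4014 0.3353] ang 83.9 len 0.0966
shift [-0.0714  0.6853 -0.0271] turn [-0.0008  0.0004  0.2852] pos [ 0.5574 -0.0862  0.1363] yaw/tilt [-94.68   0.29] open 0.0464 F [-0.  -0.4  0.2]
```

View pics/s13.png

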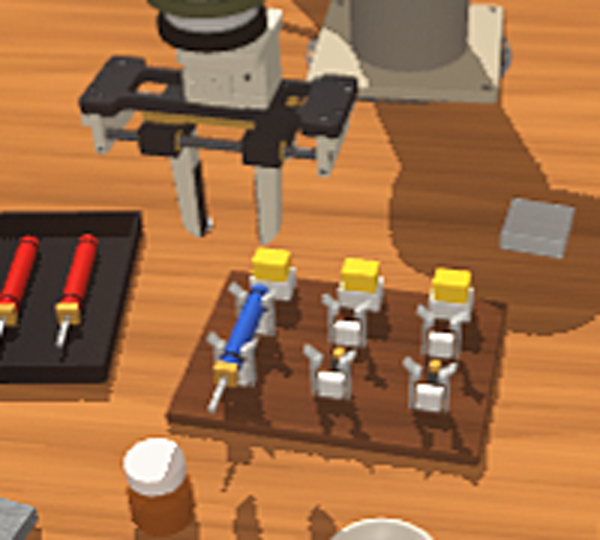

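View pics/t13.png

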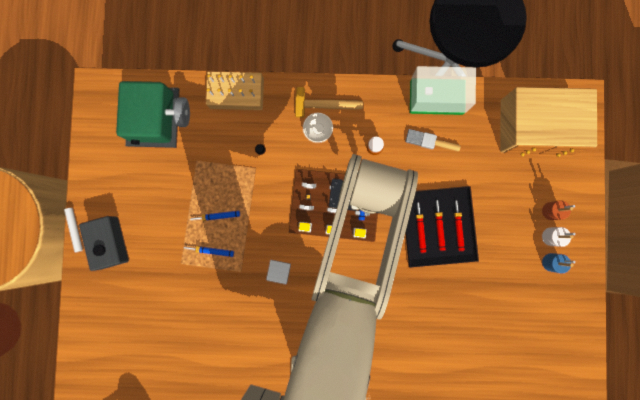

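The graver lies in slot 1 at the held height; its collar row of about 215 matches the originally held blunt. On to the middle sharp.

>>> jog_arm([
  [[-0.007,0.07,0],[0,0,0.028],0],
  [[-0.014,0.14,0],[0,0,0.056],0],
  [[-0.021,0.21,0],[0,0,0.085],0],
  [[-0.028,0.28,0],[0,0,0.114],0],
  [[-0.035,0.35,0],[0,0,0.143],0],
  [[-0.042,0.42,0],[0,0,0.171],0],
  [[-0.05,0.49,-0.01],[0,0,0.2],0],
  [[-0.06,0.56,-0.02],[0,0,0.228],0],
  [[-0.07,0.63,-0.027],[0,0,0.257],0],
  [[-0.073,0.686,-0.027],[-0.0008,0,0.2852],0],
])

```text
t: 30.45
tool_pos: [0.5115, 0.3262, 0.1169]
orientation: [-2.052, -2.376, 0.003]
force: [0.9, -0.2, -0.1]
opening: 0.0464
```

>>> jog_arm([
  [[0,0,0],[0,0,0.013],0],
  [[0,0,0],[0,0,0.013],0],
])

```text
t: 30.7
tool_pos: [0.5099, 0.3258, 0.1142]
orientation: [-1.952, -2.457, 0.01]
force: [0.7, -0.1, 0.0]
opening: 0.0462
```

Run:
```python
from h import *
robot.read_camera('top')
st=robot.read_state(); c=robot.read_camera('wrist'); save(c,'w14'); report(c,'blue',.018,60,st)
plan(.5135,.3255,.006,8.0)
```

```text
blue 158 [227.5 117. ] w [0.4105 0.3831] rectc [0.4106 0.3831] ang 173.6 len 0.0162
blue 1356 [217.4 162. ] w [0.4064 0.34  ] rectc [0.4066 0.3397] ang -95.6 len 0.0772
blue 131 [325.2 155.1] w [0.505  0.3694] rectc [0.5047 0.3695] ang -171.7 len 0.0154
blue 1164 [321.3 199.1] w [0.5111 0.3263] rectc [0.5113 0.3256] ang -81.9 len 0.0778
blue 97 [207.1 206.6] w [0.4017 0.2931] rectc [0.4017 0.293 ] ang -179.9 len 0.0154
blue 78 [317.2 242.2] w [0.5174 0.2798] rectc [0.5174 0.2798] ang -173.2 len 0.0141
shift [ 4.600e-03  1.000e-04 -1.822e-01] turn [ 0.0002 -0.0008 -0.0136] pos [0.5107 0.3255 0.1153] yaw/tilt [12.91  0.3 ] open 0.0467 F [-0.3  0.2 -0.5]
```

View pics/w14.png

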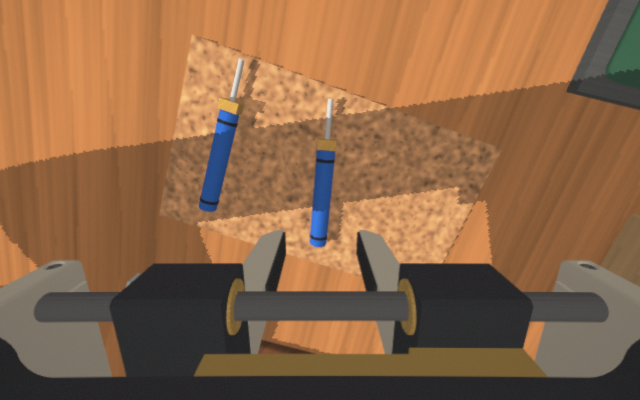

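>>> jog_arm([
  [[0,-0.001,-0.06],[0,-0.0008,-0.0136],0],
  [[0,-0.001,-0.12],[0,-0.0008,-0.0136],0],
  [[0,-0.001,-0.165],[0,-0.0008,-0.0136],0],
  [[0,-0.001,-0.18],[0,-0.0008,-0.0136],0],
  [[0,-0.001,-0.182],[0,-0.0008,-0.0136],0],
  [[0,-0.001,-0.182],[0,-0.0008,-0.0136],1],
  [[0,-0.001,-0.182],[0,-0.0008,-0.0136],1],
  [[0,-0.001,-0.182],[0,-0.0008,-0.0136],1],
  [[0,-0.001,-0.182],[0,-0.0008,-0.0136],1],
  [[0,-0.001,-0.182],[0,-0.0008,-0.0136],1],
])

```text
t: 32.05
tool_pos: [0.5112, 0.3251, 0.0069]
orientation: [2.06, 2.37, -0.0]
force: [-0.9, -0.0, 4.8]
opening: 0.017
```

>>> jog_arm([
  [[0,0,0.03],[0,0,0],1],
  [[0,0,0.1],[0,0,0],1],
  [[0,0,0.2],[0,0,0],1],
  [[0,0,0.2],[0,0,0],1],
])

```text
t: 32.55
tool_pos: [0.5151, 0.3273, 0.1349]
orientation: [2.057, 2.367, 0.017]
force: [0.5, 0.3, -0.2]
opening: 0.0171
```

Run:
```python
from h import *
robot.read_camera('top')
st=robot.read_state(); c=robot.read_camera('wrist'); save(c,'w15'); report(c,'blue',st['tool_pos'][2]+.006,60,st)
plan(.5625,-.007,.13,-94.7)
```

```text
blue 138 [222.1 125.6] w [0.4496 0.3924] rectc [0.4496 0.3924] ang 174.5 len 0.0094
blue 1185 [216.5 168.7] w [0.4473 0.3677] rectc [0.4473 0.3675] ang -95.6 len 0.0441
blue 382 [320.3 179.2] w [0.5079 0.3698] rectc [0.5077 0.3696] ang -172.4 len 0.0164
blue 2602 [320.6 240.3] w [0.5135 0.3308] rectc [0.5135 0.3307] ang -81.5 len 0.0681
blue 82 [210.7 211.3] w [0.4447 0.3409] rectc [0.4447 0.341 ] ang 179.9 len 0.0089
shift [ 0.0843 -0.5542  0.0023] turn [ 0.0005  0.0004 -0.2853] pos [0.5119 0.3255 0.1286] yaw/tilt [8.02 0.19] open 0.0168 F [-0.1 -1.6 -1. ]
```

View pics/w15.png

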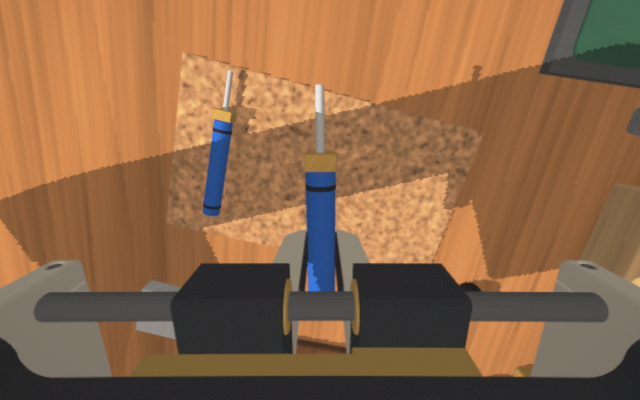

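Held straight. Carrying it to slot 2.

>>> jog_arm([
  [[0.008,-0.05,0.002],[0,0,-0.028],1],
  [[0.016,-0.1,0.002],[0,0,-0.056],1],
  [[0.025,-0.16,0.002],[0,0,-0.085],1],
  [[0.034,-0.22,0.002],[0,0,-0.114],1],
  [[0.042,-0.28,0.002],[0,0,-0.143],1],
  [[0.05,-0.34,0.002],[0,0,-0.171],1],
  [[0.06,-0.4,0.002],[0,0,-0.2],1],
  [[0.07,-0.46,0.002],[0,0,-0.228],1],
  [[0.078,-0.51,0.002],[0,0,-0.257],1],
  [[0.084,-0.554,0.002],[0,0,-0.2853],1],
])

```text
t: 33.9
tool_pos: [0.5608, -0.008, 0.1277]
orientation: [3.135, -0.138, -0.007]
force: [0.4, -0.2, -0.3]
opening: 0.017
```

Run:
```python
from h import *
for i in range(4): robot.read_camera('top')
st=robot.read_state(); c=robot.read_camera('wrist'); save(c,'w16'); report(c,'blue',st['tool_pos'][2]+.006,60,st)
plan(.5625,-.007,.06,-94.7)
```

```text
blue 161 [407.8 152.9] w [ 0.6172 -0.0611] rectc [ 0.6171 -0.0613] ang 85.2 len 0.0103
blue 1273 [404.  199.7] w [ 0.5892 -0.0592] rectc [ 0.589  -0.0587] ang 175.1 len 0.0472
blue 378 [320.4 179.3] w [ 0.6058 -0.01  ] rectc [ 0.6057 -0.01  ] ang 85.7 len 0.0162
blue 2630 [320.9 239.7] w [ 0.5671 -0.0071] rectc [ 0.5665 -0.0071] ang 175.9 len 0.0678
blue 109 [399.3 245.5] w [ 0.5589 -0.0563] rectc [ 0.559  -0.0561] ang 78.6 len 0.0101
shift [ 0.002  -0.0012 -0.1142] turn [ 0.0004 -0.0005 -0.0004] pos [ 0.5613 -0.0063  0.1285] yaw/tilt [-94.54   0.23] open 0.0166 F [-0.1 -0.6  0.3]
```

View pics/w16.png

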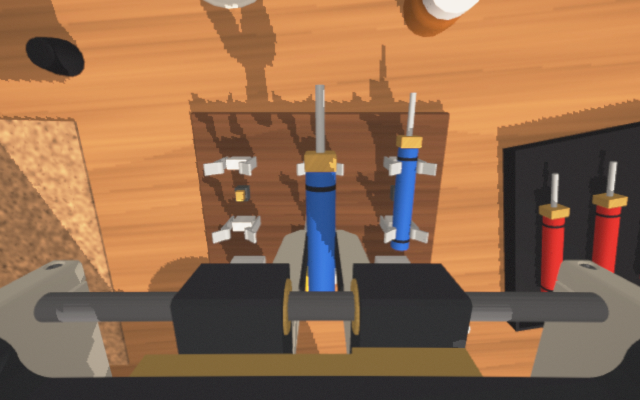

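The first graver shows seated in slot 1 at (405,195), and the second hangs over slot 2. Inserting.

>>> jog_arm([
  [[0.002,-0.001,-0.05],[0,0,0],1],
  [[0.002,-0.001,-0.1],[0,0,0],1],
  [[0.002,-0.001,-0.115],[0,0,0],1],
  [[0.002,-0.001,-0.118],[0,0,0],1],
  [[0.002,-0.001,-0.125],[0,0,0],1],
  [[0.002,-0.001,-0.13],[0,0,0],1],
  [[0.002,-0.001,-0.135],[0,0,0],1],
  [[0.002,-0.001,-0.138],[0,0,0],1],
])

```text
t: 35.15
tool_pos: [0.5636, -0.0066, 0.0471]
orientation: [3.137, -0.124, -0.001]
force: [-2.2, 3.2, 9.3]
opening: 0.0172
```

>>> jog_arm([
  [[0,0,-0.004],[0,0,0],1],
  [[0,0,-0.007],[0,0,0],1],
])

```text
t: 35.4
tool_pos: [0.5647, -0.0066, 0.0445]
orientation: [3.137, -0.125, 0.003]
force: [-1.3, 1.1, 9.5]
opening: 0.0168
```

>>> jog_arm([
  [[0,0,-0.003],[0,0,0],1],
  [[0,0,-0.006],[0,0,0],1],
])

```text
t: 35.65
tool_pos: [0.5655, -0.0066, 0.0421]
orientation: [3.137, -0.125, 0.005]
force: [-0.1, 2.1, 4.9]
opening: 0.0168
```

>>> jog_arm([
  [[-0.002,0,-0.004],[0,0,0],1],
  [[-0.003,0,-0.007],[0,0,0],1],
])

```text
t: 35.9
tool_pos: [0.5644, -0.0066, 0.0381]
orientation: [3.137, -0.125, 0.008]
force: [3.6, 2.0, -3.4]
opening: 0.0168
```

>>> jog_arm([
  [[0,0,-0.002],[0,0,0],1],
  [[0,0,-0.003],[0,0,0],1],
])

```text
t: 36.15
tool_pos: [0.5635, -0.0064, 0.0354]
orientation: [3.138, -0.125, 0.005]
force: [0.1, 1.7, -2.9]
opening: 0.017
```

>>> jog_arm([
  [[0,0,-0.002],[0,0,0],1],
  [[0,0,-0.003],[0,0,0],1],
])

```text
t: 36.4
tool_pos: [0.5635, -0.0064, 0.0346]
orientation: [3.137, -0.125, 0.004]
force: [-6.5, 2.3, 14.0]
opening: 0.0168
```

Seated at about 15 N. Release, then go to the third.

>>> jog_arm([
  [[0,0,0.001],[0,0,0],0.3],
  [[0,0,0.001],[0,0,0],0.3],
  [[0,0,0.001],[0,0,0],0.3],
  [[0,0,0.05],[0,0,0],0.3],
  [[0,0,0.12],[0,0,0],0.2],
  [[0,0,0.17],[0,0,0],0.1],
  [[0,0,0.17],[0,0,0],0],
])

```text
t: 37.28
tool_pos: [0.5657, -0.0067, 0.1398]
orientation: [3.137, -0.125, 0.013]
force: [-0.1, 0.5, -0.0]
opening: 0.0455
```

Run:
```python
from h import *
c=robot.read_camera('scene');cv2.imwrite('pics/s17.png',cv2.resize(c['pixels'][90:270,200:400,::-1],None,fx=3,fy=3,interpolation=cv2.INTER_CUBIC))
c=robot.read_camera('top'); save(c,'t17'); report(c,'blue',.016)
plan(.4055,.3385,.12,-6.0)
```

```text
blue 36 [333.8 213.3] w [ 0.5221 -0.0055] rectc [ 0.523  -0.0048] ang 164.8 len 0.0198
blue 158 [216.  251.4] w [0.4016 0.3353] rectc [0.4016 0.3353] ang 84.0 len 0.0963
shift [-0.263   0.5749 -0.0267] turn [-1.00e-04  5.00e-04  2.46e-01] pos [ 0.5633 -0.0064  0.136 ] yaw/tilt [-94.56   0.17] open 0.0465 F [-0.1  0.4 -0.6]
```

View pics/s17.png

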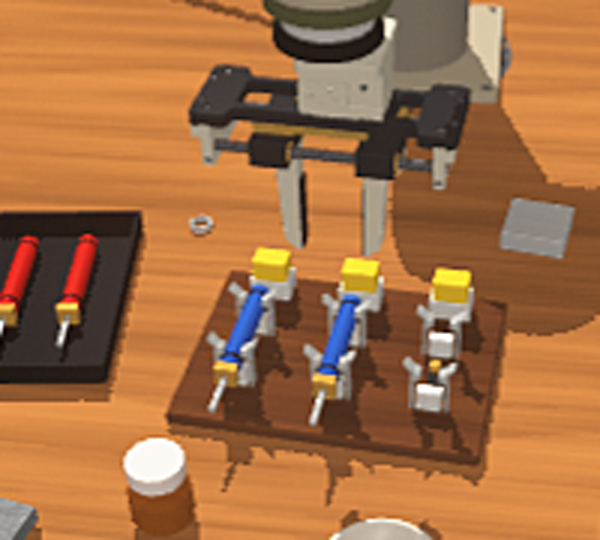

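Both gravers sit low in slots 1 and 2. Going to the third.

>>> jog_arm([
  [[-0.026,0.057,0],[0,0,0.026],0],
  [[-0.053,0.115,0],[0,0,0.052],0],
  [[-0.08,0.175,0],[0,0,0.079],0],
  [[-0.106,0.235,0],[0,0,0.106],0],
  [[-0.133,0.295,0],[0,0,0.133],0],
  [[-0.16,0.355,0],[0,0,0.16],0],
  [[-0.19,0.415,-0.01],[0,0,0.187],0],
  [[-0.22,0.475,-0.02],[0,0,0.213],0],
  [[-0.25,0.535,-0.027],[0,0,0.235],0],
  [[-0.264,0.574,-0.027],[0,0.0005,0.246],0],
])

```text
t: 38.62
tool_pos: [0.4023, 0.3384, 0.1169]
orientation: [-2.329, -2.107, 0.007]
force: [0.7, 0.3, -0.2]
opening: 0.0465
```

Run:
```python
from h import *
for i in range(4): robot.read_camera('top')
st=robot.read_state(); c=robot.read_camera('wrist'); save(c,'w18'); report(c,'blue',.018,60,st)
c=robot.read_camera('top'); report(c,'blue',.016)
plan(.405,.338,.006,-6.0)
```

```text
blue 131 [320.4 152.5] w [0.4092 0.3834] rectc [0.4088 0.383 ] ang 173.1 len 0.0155
blue 1161 [320.7 196.2] w [0.4049 0.3401] rectc [0.4046 0.3394] ang -95.6 len 0.0772
blue 76 [320.9 239.6] w [0.4002 0.293 ] rectc [0.4002 0.2926] ang 173.5 len 0.0147
blue 181 [335.1 200. ] w [ 0.5614 -0.0085] rectc [ 0.5625 -0.0086] ang 175.6 len 0.0977
blue 181 [362.8 202.6] w [ 0.5557 -0.0898] rectc [ 0.556  -0.0895] ang 175.2 len 0.0974
blue 110 [220.9 252.1] w [0.4    0.3208] rectc [0.4    0.3204] ang 84.3 len 0.067
shift [ 0.0004  0.0018 -0.1879] turn [ 0.0002 -0.0002  0.0002] pos [0.4047 0.3369 0.1188] yaw/tilt [-6.08  0.1 ] open 0.0468 F [-0.  -0.2  0.2]
```

View pics/w18.png

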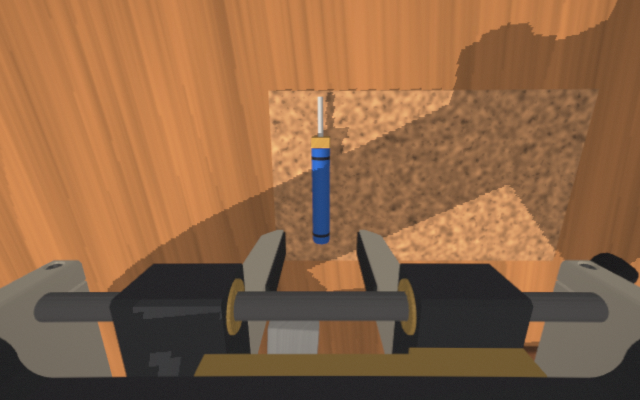

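The third graver is straight ahead at (320,196), squarely in line.

>>> jog_arm([
  [[0,0.0025,-0.06],[0,0,0],0],
  [[0,0.0025,-0.12],[0,0,0],0],
  [[0,0.0025,-0.17],[0,0,0],0],
  [[0,0.0025,-0.187],[0,0,0],0],
  [[0,0.0025,-0.188],[0,0,0],0],
  [[0,0.0025,-0.188],[0,0,0],1],
  [[0,0.0025,-0.188],[0,0,0],1],
  [[0,0.0025,-0.188],[0,0,0],1],
  [[0,0.0025,-0.188],[0,0,0],1],
  [[0,0.0025,-0.188],[0,0,0],1],
])

```text
t: 40.17
tool_pos: [0.4051, 0.3388, 0.0066]
orientation: [-2.336, -2.101, 0.001]
force: [-1.0, -0.0, 5.0]
opening: 0.0175
```

>>> jog_arm([
  [[0,0,0.03],[0,0,0],1],
  [[0,0,0.1],[0,0,0],1],
  [[0,0,0.2],[0,0,0],1],
  [[0,0,0.2],[0,0,0],1],
])

```text
t: 40.67
tool_pos: [0.4086, 0.3413, 0.1339]
orientation: [2.335, 2.1, 0.017]
force: [-0.1, 0.3, -1.2]
opening: 0.0169
```

Run:
```python
from h import *
for i in range(2): robot.read_camera('top')
st=robot.read_state(); c=robot.read_camera('wrist'); save(c,'w19'); report(c,'blue',st['tool_pos'][2]+.006,60,st)
plan(.5695,.0727,.13,-94.7)
```

```text
blue 376 [319.4 180.1] w [0.4104 0.3825] rectc [0.4103 0.3824] ang 174.8 len 0.0162
blue 2605 [320.6 240.3] w [0.407  0.3438] rectc [0.4069 0.3434] ang -95.0 len 0.0675
shift [ 0.2745 -0.4432  0.0057] turn [-0.000e+00 -2.000e-04 -2.462e-01] pos [0.4048 0.3386 0.1266] yaw/tilt [-6.07  0.06] open 0.0169 F [-0.7  0.3 -1.2]
```

>>> jog_arm([
  [[0.027,-0.044,0.005],[0,0,-0.026],1],
  [[0.055,-0.088,0.005],[0,0,-0.052],1],
  [[0.082,-0.133,0.005],[0,0,-0.079],1],
  [[0.11,-0.177,0.005],[0,0,-0.106],1],
  [[0.137,-0.222,0.005],[0,0,-0.133],1],
  [[0.165,-0.266,0.005],[0,0,-0.16],1],
  [[0.192,-0.31,0.005],[0,0,-0.187],1],
  [[0.22,-0.355,0.005],[0,0,-0.213],1],
  [[0.25,-0.4,0.005],[0,0,-0.235],1],
  [[0.275,-0.443,0.005],[0,0,-0.2462],1],
])

```text
t: 42.08
tool_pos: [0.5688, 0.0717, 0.1272]
orientation: [-3.138, 0.134, 0.007]
force: [0.1, 1.0, -1.4]
opening: 0.0167
```

Run:
```python
from h import *
for i in range(4): robot.read_camera('top')
st=robot.read_state(); c=robot.read_camera('wrist'); save(c,'w20'); report(c,'blue',st['tool_pos'][2]+.006,60,st)
plan(.5695,.073,.06,-94.7)
```

```text
blue 191 [496.3 153.6] w [ 0.6198 -0.032 ] rectc [ 0.6197 -0.0319] ang 82.4 len 0.0125
blue 162 [407.9 154.8] w [0.6234 0.0181] rectc [0.6233 0.0181] ang 84.2 len 0.0105
blue 1272 [404.2 201.3] w [0.5955 0.0201] rectc [0.5951 0.0206] ang 175.0 len 0.047
blue 1417 [488.9 201. ] w [ 0.5915 -0.0304] rectc [ 0.5919 -0.0296] ang 174.2 len 0.0451
blue 372 [319.5 180.1] w [0.6128 0.0699] rectc [0.6128 0.0699] ang 85.7 len 0.0161
blue 2596 [320.7 240.4] w [0.5739 0.0724] rectc [0.5737 0.0724] ang 176.4 len 0.0674
blue 111 [399.8 247.3] w [0.5651 0.0228] rectc [0.565  0.0228] ang 80.3 len 0.0103
blue 114 [480.8 246.5] w [ 0.5615 -0.0281] rectc [ 0.5614 -0.0276] ang 80.4 len 0.0108
shift [ 0.0017 -0.0002 -0.1133] turn [-0.0002 -0.0006 -0.0001] pos [0.5685 0.0731 0.128 ] yaw/tilt [-94.66   0.22] open 0.0171 F [-0.2  0.3 -1.3]
```

View pics/w20.png

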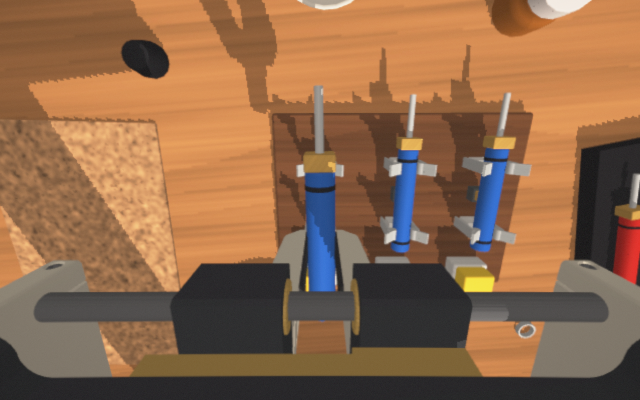

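Two sharps show seated at (405,195) and (490,195), and the third is over slot 3. Inserting.

>>> jog_arm([
  [[0.001,0,-0.05],[0,0,0],1],
  [[0.001,0,-0.1],[0,0,0],1],
  [[0.001,0,-0.115],[0,0,0],1],
  [[0.001,0,-0.118],[0,0,0],1],
  [[0.001,0,-0.125],[0,0,0],1],
  [[0.001,0,-0.13],[0,0,0],1],
  [[0.001,0,-0.135],[0,0,0],1],
  [[0.001,0,-0.138],[0,0,0],1],
])

```text
t: 43.32
tool_pos: [0.5703, 0.0733, 0.0467]
orientation: [-3.137, 0.128, 0.002]
force: [-2.2, 0.9, 9.2]
opening: 0.0167
```

>>> jog_arm([
  [[-0.001,0,-0.004],[0,0,0],1],
  [[-0.001,0,-0.007],[0,0,0],1],
])

```text
t: 43.58
tool_pos: [0.5711, 0.0734, 0.0444]
orientation: [-3.137, 0.129, -0.003]
force: [-1.8, -0.1, 8.6]
opening: 0.017
```

>>> jog_arm([
  [[-0.001,0,-0.003],[0,0,0],1],
  [[-0.001,0,-0.006],[0,0,0],1],
])

```text
t: 43.82
tool_pos: [0.5716, 0.0734, 0.0423]
orientation: [-3.137, 0.129, -0.006]
force: [-0.7, -0.1, 5.1]
opening: 0.0167
```

>>> jog_arm([
  [[-0.001,0,-0.004],[0,0,0],1],
  [[-0.001,0,-0.006],[0,0,0],1],
])

```text
t: 44.08
tool_pos: [0.5716, 0.0733, 0.039]
orientation: [-3.137, 0.129, -0.008]
force: [2.0, 0.5, -0.9]
opening: 0.0169
```

>>> jog_arm([
  [[-0.002,0,-0.003],[0,0,0],1],
  [[-0.002,0,-0.005],[0,0,0],1],
])

```text
t: 44.32
tool_pos: [0.5696, 0.0734, 0.035]
orientation: [-3.137, 0.129, -0.006]
force: [-0.4, 1.8, -3.0]
opening: 0.0167
```

>>> jog_arm([
  [[0,0,-0.002],[0,0,0],1],
  [[0,0,-0.002],[0,0,0],1],
])

```text
t: 44.58
tool_pos: [0.5695, 0.0735, 0.0345]
orientation: [-3.137, 0.129, -0.005]
force: [-2.1, 0.4, 6.0]
opening: 0.0167
```

>>> jog_arm([
  [[0,0,-0.001],[0,0,0],1],
  [[0,0,-0.002],[0,0,0],1],
])

```text
t: 44.82
tool_pos: [0.5696, 0.0735, 0.0344]
orientation: [-3.137, 0.129, -0.005]
force: [-6.3, -0.0, 14.1]
opening: 0.0166
```

>>> jog_arm([
  [[0,0,0.001],[0,0,0],0.3],
  [[0,0,0.001],[0,0,0],0.3],
  [[0,0,0.001],[0,0,0],0.3],
  [[0,0,0.05],[0,0,0],0.3],
  [[0,0,0.12],[0,0,0],0.2],
  [[-0.1,0,0.2],[0,0,0],0.1],
  [[-0.2,0,0.25],[0,0,0],0],
  [[-0.26,0,0.28],[0,0,0],0],
  [[-0.26,0,0.28],[0,0,0],0],
])

```text
t: 45.95
tool_pos: [0.4133, 0.0737, 0.2059]
orientation: [-3.136, 0.128, -0.017]
force: [1.1, 0.1, -0.1]
opening: 0.0466
```

Run:
```python
from h import *
for i in range(2): robot.read_camera('top')
c=robot.read_camera('scene');save(c,'s21f');cv2.imwrite('pics/s21.png',cv2.resize(c['pixels'][150:270,230:400,::-1],None,fx=4,fy=4,interpolation=cv2.INTER_CUBIC))
for s in segs(c,'blue',8):
    if s['c'][0]<400: print('scene',s['c'],s['A'])
for s in [(.5565,-.0867),(.563,-.007),(.5696,.073)]:
    print(proj(c,[[*s,.042],[*s,.056]]).round(1).tolist())
report(c,'red',.017)
c=robot.read_camera('top'); save(c,'t21'); report(c,'blue',.045)
st=robot.read_state(); c=robot.read_camera('wrist'); save(c,'w21'); print(st['tool_pos']); report(c,'blue',.047,60,st)
```

```text
scene [281.92682 196.44716] 123
scene [313.2773  200.36134] 119
scene [345.16553 205.27586] 145
scene [276.45456 209.18182] 11
scene [308.92856 213.14285] 14
[[280.5, 198.2], [280.1, 193.9]]
[[311.9, 202.2], [311.8, 197.9]]
[[344.3, 206.3], [344.4, 202.0]]
red 154 [186.8 178.9] w [ 0.4768 -0.3675] rectc [ 0.4772 -0.3668] ang 7.2 len 0.0967
red 152 [206.2 180. ] w [ 0.4759 -0.312 ] rectc [ 0.4767 -0.3116] ang 7.4 len 0.0979
red 150 [226.5 179.4] w [ 0.4676 -0.257 ] rectc [ 0.4681 -0.2567] ang 6.5 len 0.0965
blue 179 [307.5 197.4] w [0.5647 0.0711] rectc [0.5647 0.0709] ang 175.1 len 0.0953
blue 183 [335.  200.2] w [ 0.5588 -0.0083] rectc [ 0.5604 -0.0084] ang 175.6 len 0.0949
blue 181 [362.8 202.6] w [ 0.5538 -0.0881] rectc [ 0.5541 -0.0879] ang 175.2 len 0.0954
[0.41380411 0.07338012 0.20134823]
blue 1178 [308.7  39.2] w [0.571  0.0732] rectc [0.5698 0.0736] ang 175.4 len 0.071
blue 1174 [385.4  38.8] w [ 0.5646 -0.0053] rectc [ 0.5637 -0.0047] ang 175.2 len 0.07
blue 1239 [462.5  38.4] w [ 0.5581 -0.0838] rectc [ 0.5573 -0.0829] ang 175.0 len 0.0672
blue 134 [382.   87.2] w [ 0.5188 -0.001 ] rectc [ 0.5185 -0.001 ] ang 90.7 len 0.0157
blue 146 [455.7  85.9] w [ 0.5133 -0.0796] rectc [ 0.5131 -0.0799] ang 88.9 len 0.0173
blue 143 [309.8  88.2] w [0.5242 0.0766] rectc [0.524  0.0769] ang 84.3 len 0.0159
```

View pics/s21.png

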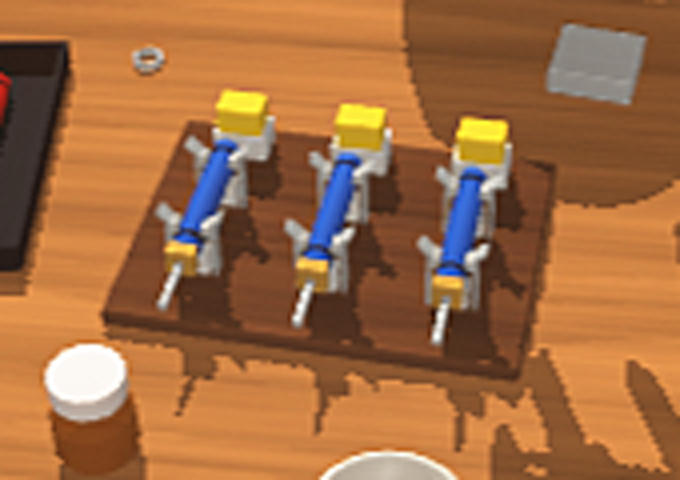

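View pics/w21.png

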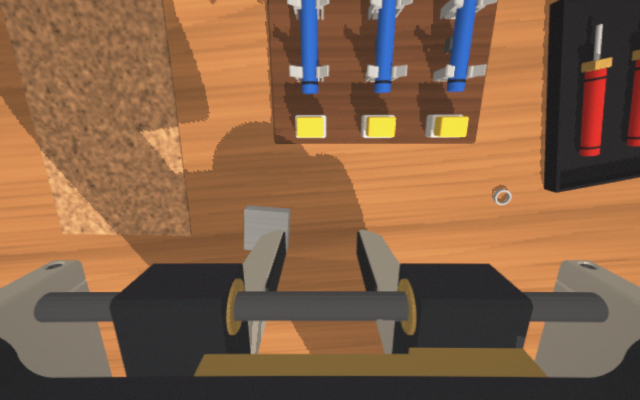

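View pics/t21.png

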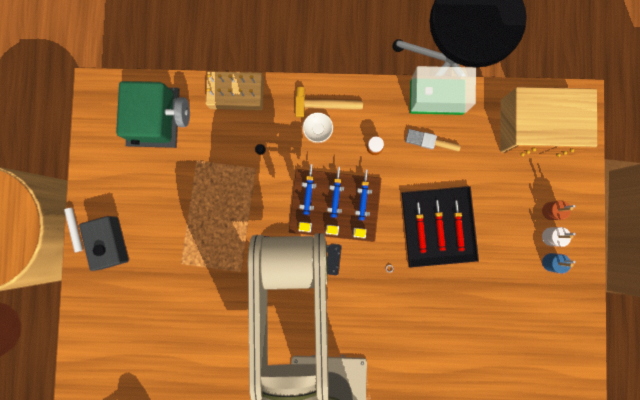

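Run:
```python
from h import *
def mk(f): return {'pixels':cv2.imread(f)[:,:,::-1]}
a=mk('pics/scene0.png'); b=mk('pics/s21f.png')
for n,c,k in (('red0',a,'red'),('blue',b,'blue')):
    S=[s for s in segs(c,k,5) if 265<s['c'][0]<360 and 170<s['c'][1]<230]
    for lo,hi in ((265,297),(297,330),(330,362)):
        P=np.vstack([s['P'] for s in S if lo<s['c'][0]<hi]); print(n,len(P),P.mean(0),P.min(0),P.max(0))
A=cv2.resize(a['pixels'][150:250,250:370,::-1],None,fx=3.2,fy=3.2,interpolation=cv2.INTER_CUBIC);B=cv2.resize(b['pixels'][150:250,250:370,::-1],None,fx=3.2,fy=3.2,interpolation=cv2.INTER_CUBIC)
cv2.imwrite('pics/cmp.png',np.hstack([A,B]))
# collar/shank template shift per slot
ga=cv2.cvtColor(np.ascontiguousarray(a['pixels']),cv2.COLOR_RGB2GRAY);gb=cv2.cvtColor(np.ascontiguousarray(b['pixels']),cv2.COLOR_RGB2GRAY)
```

```text
red0 141 [281.06384 198.2624 ] [274. 186.] [288. 210.]
red0 145 [312.51035 202.23448] [306. 189.] [318. 215.]
red0 154 [344.94806 206.05194] [339. 193.] [350. 219.]
blue 134 [281.4776  197.49254] [274. 185.] [288. 210.]
blue 133 [312.81955 201.70677] [306. 189.] [319. 214.]
blue 145 [345.16553 205.27586] [340. 192.] [350. 218.]
```

View pics/cmp.png

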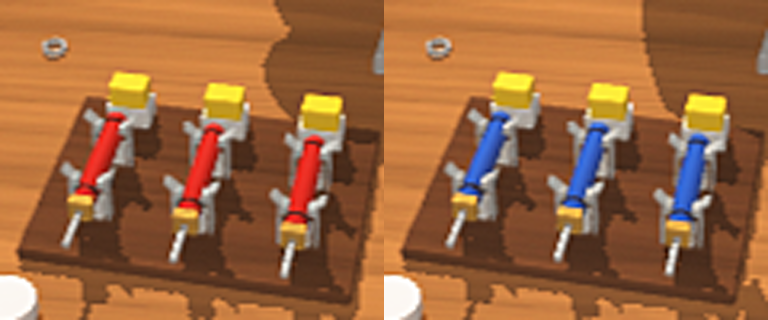

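The side-by-side shows the blue gravers where the held red ones were, within 1 px. The buttons are up, the tray is filled, the bystanders are unmoved and the arm is clear, so I'm handing in.

Run:
```python
from plant import robot
st=robot.read_state(); print(st['t'],st['force'],st['dq'].round(3)); print(robot.close_job())
```

```text
46.2 [-5.23539522e-05  1.48389852e-01 -1.10969892e-01] [-0.001  0.012 -0.002  0.001  0.004  0.   ]
the job is handed in; nothing more can be done
None
```

I pressed the three ejector buttons to their stops, with 50 to 65 N felt there. Once the camera showed each red graver loose on its clip mouths, I laid all three flat in the regrind tray. I then snapped the three blue gravers into slots 1 to 3, tips away from the buttons. Each clicked at about 9 to 11 N, was pulled down, and I stopped at about 14 N on the seat. The job was handed in at 46 s of the 210 s allowed.

**Last checks:**
- **Sharp gravers:** they lie within about 1 pixel of where the held red ones were at the start, in both the top and scene pictures (roughly 1 to 3 mm). That small offset cannot settle millimetre height on its own. I judge them home from the force drop and the firm stop on the seat.
- **Blunt gravers and bench:** the red gravers lie level in the tray, the buttons are up, the other things look unmoved, and the arm is clear with no force on it.
- **Disagreements:** the camera position estimates differed by 3 to 4 mm between views, and I used values between them. One blunt graver was pressed onto the tray floor with about 24 N before I released it. Neither seemed to do any harm.

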